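# Load and bolt down the flasks on the investing vibrator

### The arm

A 6-joint arm with a two-finger parallel gripper is mounted at the origin on a cart in front of the work surface, level with it; the furniture and walls round the work are solid. World frame = base frame: x ahead of the robot, y to its left, z up, the work surface at z = 0. Lengths are in mm, angles in rad, forces in N, time in s.
With the tool pointing down it reaches from about 300 to 775 mm from the base axis. Payload 14.6 kg.
Tool frame: the origin (TCP) lies between the finger pads; the fingertips stand ahead of it and the grasp point (between the pads) lies 11 mm behind it (manip.finger_overhang is the z of the fingertips in the tool frame, in mm); z points along the fingers, y is the line along which they close (so a half turn about z gives the same grasp; the last joint's range is limited). The gripper opens to 94 mm and grips with 3 to 60 N. Pads are 16 mm wide; open, the fingers measure 119 mm over their backs; the gripper's body (75 mm by 177 mm) begins 78 mm behind the grasp point.
Start: joints at [-1.241, 0.3, 1.521, -0, 1.321, -0.067], TCP at [212.55, -507.259, 213.446] pointing down, gripper open.
Joint ranges: [-3.03, 3.03], [-0.79, 2.21], [0.23, 2.52], [-1.04, 4.18], [0, 3.07], [-2.55, 2.55]. Speed limits (rad/s): [2.22, 2.22, 2.57, 3.14, 3.14, 3.14].

### API

Orientations are given as [roll, pitch, yaw] about the fixed x, y, z axes, in that order (R = Rz(yaw) Ry(pitch) Rx(roll)).
In Python, from cell import manip gives the robot as it stands.
- The arm moves only by the tool jog_arm, never from a script. Its argument "series" is a list of rows, each a list of 7 numbers: the shift along the world's x, y, z as a fraction of full scale, then the turn, a rotation vector about the world's x, y, z as a fraction of full scale, then the closure, from 0 (fully open) to 1 (shut). In form: [[dx, dy, dz, wx, wy, wz, fingers], ...]. A call has 1 to 8 rows; each row is the pose to reach, as a shift and turn from the pose commanded when the call began; what a row does not reach only later rows make up. Full scale, the value 1, is 120 mm for a shift and 90 degrees for a turn. A row lasts 1/12 s, in which the tool goes at most 41.7 mm and 7.16 degrees, less where a joint would pass 70% of its speed; a pose out of reach is approached as far as the arm can. A call with a number of a shift or a turn outside -1 to 1 is refused whole. A call with a gripper value outside its range is refused whole. The fingers move at their own pace and stop on an object; "grip_force" is the grip in N (left out, the last holds). Time passes only in rows, so rows that repeat a pose let the fingers close. It gives the time, the measured TCP pose, the force, the opening and the grip force at its end, in the units of the state.
- manip.read_state(): the state, without advancing time (a new reading comes with each control period).
- manip.camera(name): name is "scene" or "top" or "wrist"; returns a dict with "frame" (384x512x3 uint8, red, green, blue), "vfov" (degrees; the focal length in pixels is half the picture's height over the tangent of half this angle, whatever the lens; pixels are square), "cx", "cy" (the principal point, pixels), "R" (3x3) and "t" (3): a world point X has camera coordinates R X + t; the wrist camera has in their place "hand_eye" (4x4, takes a point from camera to tool coordinates, whose origin is the TCP and whose axes are the flange's). Camera axes: x right, y down, z forward; pixel columns grow to the right and rows downward; lengths in mm; the calibration is good to about 2 mm. A picture is of the moment at which its call begins: read the wrist's pose just before it. There is no depth.
- manip.sign_off(): hands the job in; it is judged then, once.
The state is a dict: "clock": time; "joints": joint angles; "qd": joint speeds; "effort": joint torques, N m; "eef_pos": TCP position; "eef_rot": TCP orientation; "wrist_force": force on the tool from outside, world axes, zero at the start; "moment": the same for the moment, N m; "finger_gap": finger opening in mm; "finger_force": force on a finger pad.
Only numpy, scipy, OpenCV 4.12 (cv2) and the standard library are available. Lean on these libraries where they do the work, as an engineer would, in place of code of your own. Each camera call takes 0.05 s, during which the arm holds its last target. There are 200 camera calls.

### The job

The vibrating table still stands bolted shut from the last batch: draw its bolt, swing the hold-down frame open, free the sliding stop and load it with every casting flask standing on the right of the bench, upright in the channel. Then slide the stop up so that they stand in one tight row against the fixed end stop and lock it firmly with its clamp knob. Then swing the frame fully down over them and, last, push the bolt fully home through its keeper; leave the jar and the doming block where they stand.

Things in the scene. Friction and masses are not known exactly. Their poses are not given: they have to be found in the camera images.
- vib_table: vibrating table: low green machine fixed to the bench, with an aluminium plate (196 mm in x, 350 mm in y, top 50 mm above the bench). Origin on the bench under the flask channel's middle line; y runs along the channel towards the fixed end stop (left), -x is the front with switch and dial. Front left an aluminium pedestal (x = -92 to -68, y = 68 to 152 mm, 47 mm high) carries the bolt
- channel_end (a point): foot of the fixed end stop's face (stop 36 mm high), mid channel, at x = 0, y = 140, z = 50 mm in the table's frame. The channel, 60 mm wide, runs from here to -y between rails 12 mm high, 7 mm thick; it is loaded from above, fingers closing across it (x). Packed flasks stand at y = 114, 62, 10, -42 mm
- flask_a: a casting flask standing ready for investing: a plain grey steel tube 48 mm across, seated in a black rubber sprue base (52 mm across, 47 mm at its foot, 11 mm high, stays on it); 55 mm high in all, 0.28 kg, hollow above the base; origin at the centre of its underside, z up its axis; None if this flask is not there today
- flask_b: a casting flask standing ready for investing: a plain grey steel tube 48 mm across, seated in a black rubber sprue base (52 mm across, 47 mm at its foot, 11 mm high, stays on it); 55 mm high in all, 0.28 kg, hollow above the base; origin at the centre of its underside, z up its axis; None if this flask is not there today
- flask_c: a casting flask standing ready for investing: a plain grey steel tube 48 mm across, seated in a black rubber sprue base (52 mm across, 47 mm at its foot, 11 mm high, stays on it); 55 mm high in all, 0.28 kg, hollow above the base; origin at the centre of its underside, z up its axis; None if this flask is not there today
- flask_d: a casting flask standing ready for investing: a plain grey steel tube 48 mm across, seated in a black rubber sprue base (52 mm across, 47 mm at its foot, 11 mm high, stays on it); 55 mm high in all, 0.28 kg, hollow above the base; origin at the centre of its underside, z up its axis; None if this flask is not there today
- slide_stop (a joint): travel of the dark steel sliding stop towards the fixed end stop, 0 to 0.150 m; its face is at table y = -100 mm + this. It starts clamped somewhere along its way. Loose, it needs 2 N, plus 1 to 2 N for each flask it pushes; clamped, it holds more than 15 N. Slide it by the clamp knob, pinched, or push its saddle
- stop_face (a point): the foot of the sliding stop's pushing face, on the middle of the channel floor; the face is 44 mm high, the stop 12 mm thick behind it; axes as the table's
- clamp_knob (a joint): angle of the sliding stop's clamp knob, 0 to 1.6 rad, growing clockwise seen from above; 1.3 or more at the start, locked; loose below 1 rad, it begins to bite at about 1.1 rad and holds firmly from 1.25 rad to its end at 1.6 rad. It needs 0.15 to 0.3 N m and stays where it is left
- knob_grip (a point): middle of the clamp knob's black wing, on its vertical axis, 104 mm above the bench, 80 mm in front of the channel's middle and 21 mm behind the stop's face. The wing is 46 mm long along this point's x (it turns with the knob; along the table's x at 0), 11 mm thick in y, from 14 mm below to 10 mm above this point; the saddle's top is 26 mm below
- hold_bar (a joint): angle of the hinged hold-down frame: 0 closed (cross rod level, 2 mm over the flasks' rims), 2.0 rad open, leaning back. Hinge along the table's y at x = 60, z = 113.5 mm. It starts closed; pinch or hook its cross rod to lift it. Open, its long arm (y = 159 mm) reaches 255 mm above the bench, its rod 175 mm. Beyond 1.65 rad it falls open, below 1.45 rad shut; 0.15 N m moves it.
- bar_mid (a point): the middle of the rubber-sleeved cross rod of the hold-down frame (12 mm thick, 306 mm long in the table's y, 60 mm from the hinge axis)
- slide_bolt (a joint): travel of the brass slide bolt towards the keeper (table's +y), 0 to 0.030 m; starts home, through the keeper. Drawn is 0, and the frame cannot open nor close while it is across. Fully home is the end of its travel; it needs 2 to 3 N and stays where it is left
- bolt_knob (a point): the middle of the slide bolt's upright brass knob (14 mm thick, 26 mm high, reaching 9 mm above this point, 135 mm above the bench; the bolt's bushes end 24 mm below it)
- bolt_tip (a point): the centre of the tip of the bolt's round shaft (10 mm thick, axis along the table's y, 104 mm above the bench)
- keeper (a point): the centre of the keeper, a steel eye 12 mm wide in y with a 16 x 14 mm hole, under the front end of the frame's long arm; with the frame closed it is in line with the bolt, at table y = 159 mm
- jar: a small white jar with a black lid, 44 mm across, 54 mm high, standing among the flasks; origin at the centre of its underside; not part of the job
- doming_block: a steel doming block, a 45 mm cube with round hollows, standing among the flasks; origin at the centre of its underside; not part of the job

How it is judged:
By the outcome, as a careful person would: the job done as asked, in the order asked, and still so for the second after the job is handed in, with the robot touching nothing.
Of flask_a, flask_b, flask_c, flask_d only 2 to 4 are there at a start; the rules pass over those that are not, and their reading is None.
At some moment in a run one of flask_a, flask_b, flask_c, flask_d may be knocked a few centimetres aside while the robot is not near it.
It also fails if it takes over 210 s, if anything falls off the work surface, if the arm or the gripper's body presses on something with over 40 N, if the wrist force passes 120 N, or if a joint passes its speed limit or range.

## Working session

There is one attempt and no reset: what is moved stays moved. The work goes in short steps, Python scripts to look and compute and a tool call to move; the robot and the scene stay as the last step left them, time stands still between calls to the robot, and variables do not carry over. Pictures are saved under pics/ and viewed, at most 17 in all, crops included, and the job is handed in when it is done.

Besides the shell and the picture viewer there is one more tool, called after "Call:" by a JSON object that holds its "name" and its "arguments". jog_arm: Moves the arm, as the interface text tells. Its arguments: {"type":"object","properties":{"series":{"type":"array"},"grip_force":{"type":"number"}},"required":["series"]}

```bash
ls; mkdir -p pics; python3 - <<'E'
from cell import manip
import cv2,numpy as np
print(manip.read_state(), manip.finger_overhang)
for n in ("scene","top"):
    c=manip.camera(n); cv2.imwrite(f"pics/{n}0.png",cv2.resize(c["frame"][:,:,::-1],None,fx=1.5,fy=1.5,interpolation=cv2.INTER_CUBIC))
    print(n,c["vfov"],c["cx"],c["cy"],np.round(c["R"],4).tolist(),np.round(c["t"],1).tolist())
E
```

```text
pics
{'clock': 0.0, 'joints': array([-1.24060958e+00,  3.00480117e-01,  1.52157252e+00,  3.71618114e-06,
        1.32067565e+00, -6.66027947e-02]), 'qd': array([ 1.65773466e-03,  7.94890197e-05, -6.93516205e-04, -5.68098917e-04,
       -7.56820627e-04, -9.94927614e-04]), 'effort': array([-1.39758238e-03, -5.31808019e+01, -3.52733266e+01,  7.08178477e-02,
        2.43968371e-02, -8.70634040e-05]), 'eef_pos': array([ 212.47008325, -507.03856603,  212.88499408]), 'eef_rot': array([-3.14045978e+00, -7.91717017e-05,  3.96788576e-01]), 'wrist_force': array([ 0.12704314,  0.50583894, -0.31286016]), 'moment': array([-0.00646955,  0.06053087, -0.03120617]), 'finger_force': 0.0, 'finger_gap': 93.93413927907362} 8.0
scene 42.01869837819615 262.2597029958825 189.51555870781277 [[-0.688, -0.7257, 0.0028], [-0.5097, 0.4804, -0.7137], [0.5166, -0.4925, -0.7004]] [365.6, 358.3, 1024.8]
top 52.61786859703121 260.04630092866546 190.55822130440222 [[-0.0259, -0.9993, -0.0258], [-0.9864, 0.0297, -0.1618], [0.1624, 0.0212, -0.9865]] [22.6, 528.6, 1073.2]
```

View pics/scene0.png

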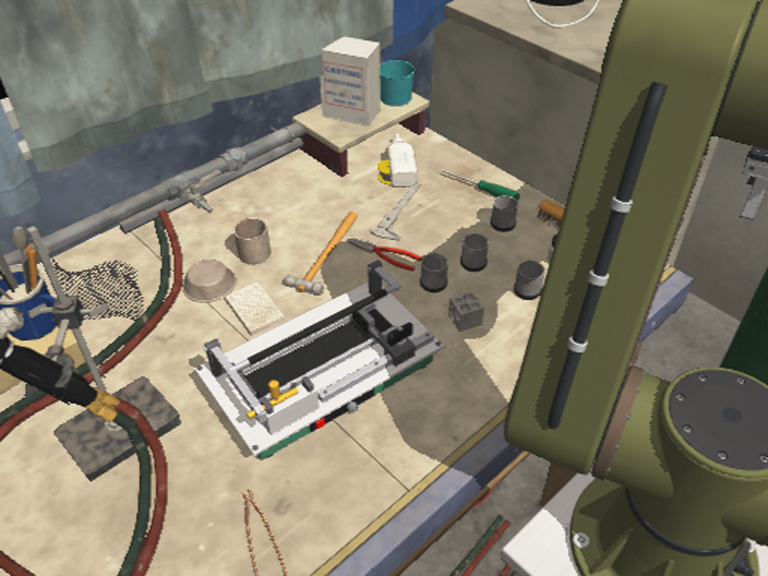

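View pics/top0.png

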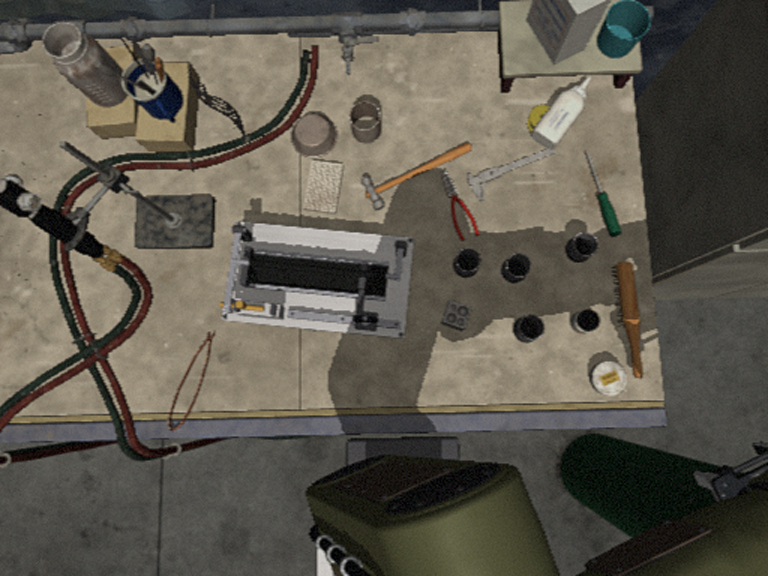

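The scene picture shows the table at about (330,370) with the frame closed, and dark cans to its right. In the top view (1.5x), five dark round things are at (466,262), (515,267), (581,247), (528,327) and (585,320), and the doming block is at (456,315). I'll zoom in to tell the jar from the flasks and to get the table's corners.

```bash
cat > h.py <<'E'
from cell import manip
import cv2,numpy as np
def ray(c,u,v,z):
    f=c["frame"].shape[0]/2/np.tan(np.radians(c["vfov"])/2)
    R=np.array(c["R"]);t=np.array(c["t"]);o=-R.T@t
    d=R.T@np.array([(u-c["cx"])/f,(v-c["cy"])/f,1]); return (o+d*(z-o[2])/d[2])
def proj(c,X):
    f=c["frame"].shape[0]/2/np.tan(np.radians(c["vfov"])/2)
    p=np.array(c["R"])@np.array(X)+np.array(c["t"]); return np.array([c["cx"]+f*p[0]/p[2],c["cy"]+f*p[1]/p[2]])
E
python3 - <<'E'
from h import *
c=manip.camera("top");np.save("top0.npy",c,allow_pickle=True)
a=c["frame"][140:230,145:275,::-1]; b=c["frame"][150:260,285:415,::-1]
cv2.imwrite("pics/topA.png",cv2.resize(a,None,fx=6,fy=6,interpolation=cv2.INTER_CUBIC))
b=cv2.resize(b,None,fx=5,fy=5,interpolation=cv2.INTER_CUBIC)
cv2.imwrite("pics/topB.png",cv2.convertScaleAbs(b,alpha=1.6,beta=15))
for p in [(466,262),(515,267),(581,247),(528,327),(585,320),(456,315)]:
    print(ray(c,p[0]/1.5,p[1]/1.5,50).round())
E
```

```text
[ 570. -139.   50.]
[ 557. -231.   50.]
[ 592. -359.   50.]
[ 442. -248.   50.]
[ 452. -355.   50.]
[ 469. -115.   50.]
```

View pics/topA.png

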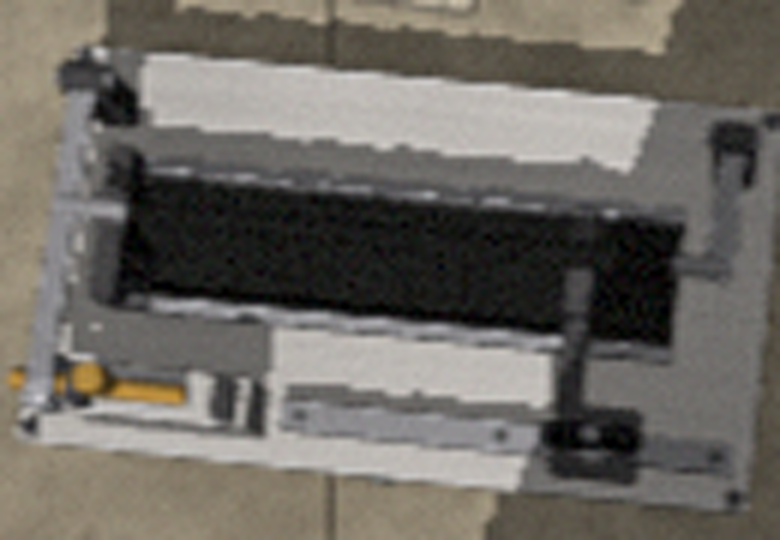

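View pics/topB.png

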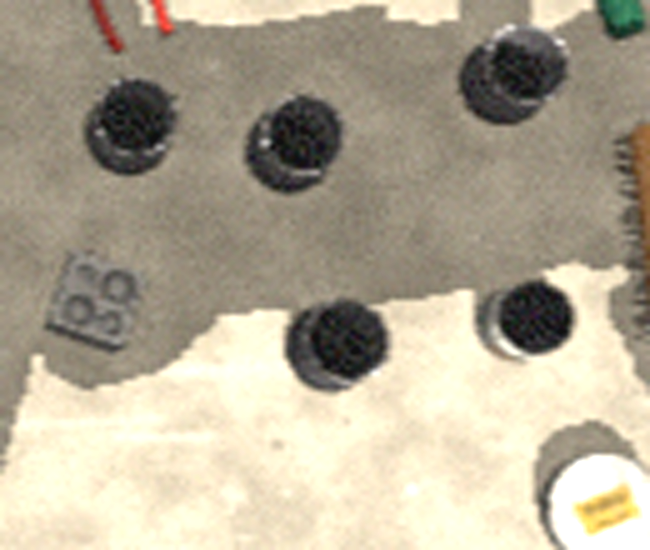

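Top crops: the jar is the can with the white side at (535,318) in crop B. The other four, at (133,115), (303,135), (525,65) and (345,340), are hollow grey flasks. The plate's corners in crop A are near (25,432), (742,500), (775,112) and (85,52). The bolt knob is at (88,376) and the clamp knob at about (590,432). Next I'll fit the table pose.

```bash
python3 - <<'E'
from h import *
c=np.load("top0.npy",allow_pickle=True).item()
def A(u,v,z): return ray(c,145+u/6-.4,140+v/6-.4,z).round(1)
P={k:A(*v) for k,v in dict(FL=(18,437,50),FR=(748,506,50),BR=(782,108,50),BL=(85,46,50),boltknob=(88,373,135),knob=(590,432,114),stubL=(95,208,113.5),stubR=(705,267,113.5),railBL=(150,172,62),railBR=(685,215,62),railFL=(150,302,62),railFR=(670,350,62),boltL=(12,380,104),boltR=(185,393,104)).items()}
for k,v in P.items(): print(k,v)
d=(P['BL']-P['BR'])[:2]+(P['FL']-P['FR'])[:2]; print(np.arctan2(-d[0],d[1]), np.linalg.norm(d)/2, np.linalg.norm((P['BL']-P['FL'])), (P['FL']+P['FR']+P['BR']+P['BL'])/4)
E
```

```text
FL [474.4 330.1  50. ]
FR [431.9 -15.8  50. ]
BR [623.3 -37.9  50. ]
BL [665.4 301.2  50. ]
boltknob [492.  272.8 135. ]
knob [461.9  53.5 114. ]
stubL [570.7 277.  113.5]
stubR [5.350e+02 3.000e-01 1.135e+02]
railBL [598.6 265.4  62. ]
railBR [569.7   9.9  62. ]
railFL [535.5 264.6  62. ]
railFR [505.2  18.6  62. ]
boltL [494.2 316.3 104. ]
boltR [486.  237.3 104. ]
-0.12288139463579305 345.1022167416489 193.1740406990546 [548.75 144.4   50.  ]
```

The table yaw is about -0.123 rad, with its origin near (552,145). I'll move the wrist camera over the table to refine this.

Call:
{"name": "jog_arm", "arguments": {"series": [[0.3, 0.95, 0.1, 0, 0, 0.1, 0], [0.3, 0.95, 0.1, 0, 0, 0.1, 0], [0.3, 0.95, 0.1, 0, 0, 0.1, 0], [0.3, 0.95, 0.1, 0, 0, 0.1, 0]], "grip_force": 20}}

```text
clock: 0.48
eef_pos: [249.8, -389.3, 226.2]
eef_rot: [3.141, -0.001, 0.557]
wrist_force: [-0.5, -0.4, -0.1]
finger_gap: 94.0
finger_force: 0.0
```

Call:
{"name": "jog_arm", "arguments": {"series": [[0.3, 0.95, 0.1, 0, 0, 0.1, 0], [0.3, 0.95, 0.1, 0, 0, 0.1, 0], [0.3, 0.95, 0.1, 0, 0, 0.1, 0], [0.3, 0.95, 0.1, 0, 0, 0.1, 0]]}}

```text
clock: 0.82
eef_pos: [285.7, -275.7, 238.2]
eef_rot: [3.141, -0.001, 0.714]
wrist_force: [-0.4, -0.1, -0.5]
finger_gap: 94.0
finger_force: 0.0
```

Call:
{"name": "jog_arm", "arguments": {"series": [[0.3, 0.95, 0.1, 0, 0, 0.1, 0], [0.3, 0.95, 0.1, 0, 0, 0.1, 0], [0.3, 0.95, 0.1, 0, 0, 0.1, 0], [0.3, 0.95, 0.1, 0, 0, 0.1, 0]]}}

```text
clock: 1.15
eef_pos: [321.9, -161.7, 250.2]
eef_rot: [3.14, -0.001, 0.873]
wrist_force: [-1.5, -0.3, 0.3]
finger_gap: 93.7
finger_force: 0.0
```

Call:
{"name": "jog_arm", "arguments": {"series": [[0.3, 0.95, 0.1, 0, 0, 0.1, 0], [0.3, 0.95, 0.1, 0, 0, 0.1, 0], [0.3, 0.95, 0.1, 0, 0, 0.1, 0], [0.3, 0.95, 0.1, 0, 0, 0.1, 0]]}}

```text
clock: 1.48
eef_pos: [357.9, -47.5, 262.0]
eef_rot: [3.141, -0.001, 1.03]
wrist_force: [-0.5, -0.9, 0.0]
finger_gap: 94.0
finger_force: 0.0
```

Call:
{"name": "jog_arm", "arguments": {"series": [[0.3, 0.95, 0.1, 0, 0, 0.1, 0], [0.3, 0.95, 0.1, 0, 0, 0.1, 0], [0.3, 0.95, 0.1, 0, 0, 0.1, 0], [0.3, 0.95, 0.1, 0, 0, 0.1, 0]]}}

```text
clock: 1.82
eef_pos: [394.0, 66.2, 273.7]
eef_rot: [3.141, -0.001, 1.186]
wrist_force: [0.4, -1.4, 0.4]
finger_gap: 94.0
finger_force: 0.0
```

Call:
{"name": "jog_arm", "arguments": {"series": [[0.3, 0.95, 0.15, 0, 0, 0.169, 0], [0.3, 0.95, 0.15, 0, 0, 0.169, 0], [0.3, 0.95, 0.15, 0, 0, 0.169, 0], [0.3, 0.95, 0.15, 0, 0, 0.169, 0], [0.3, 0.95, 0.15, 0, 0, 0.169, 0]]}}

```text
clock: 2.23
eef_pos: [429.2, 176.7, 290.7]
eef_rot: [-3.14, 0.001, 1.449]
wrist_force: [1.0, -1.2, 0.1]
finger_gap: 93.7
finger_force: 0.0
```

```bash
cat >> h.py <<'E'
from scipy.spatial.transform import Rotation as Ro
def wrist():
    s=manip.read_state(); c=dict(manip.camera("wrist"))
    T=np.eye(4);T[:3,:3]=Ro.from_euler("xyz",s["eef_rot"]).as_matrix();T[:3,3]=s["eef_pos"]
    M=np.linalg.inv(T@np.array(c["hand_eye"])); c["R"]=M[:3,:3];c["t"]=M[:3,3]; return c
E
python3 - <<'E'
from h import *
c=wrist();np.save("w1.npy",c,allow_pickle=True)
print(c["vfov"],c["hand_eye"])
cv2.imwrite("pics/w1.png",cv2.resize(c["frame"][:,:,::-1],None,fx=1.5,fy=1.5,interpolation=cv2.INTER_CUBIC))
E
```

```text
63.824355473091956 [[-1.37645710e-03 -9.72170986e-01 -2.34268390e-01  6.76146329e+01]
 [ 9.99998771e-01 -1.16218373e-03 -1.05269903e-03  1.61766612e-01]
 [ 7.51140542e-04 -2.34269551e-01  9.72171391e-01 -1.71591408e+02]
 [ 0.00000000e+00  0.00000000e+00  0.00000000e+00  1.00000000e+00]]
```

View pics/w1.png

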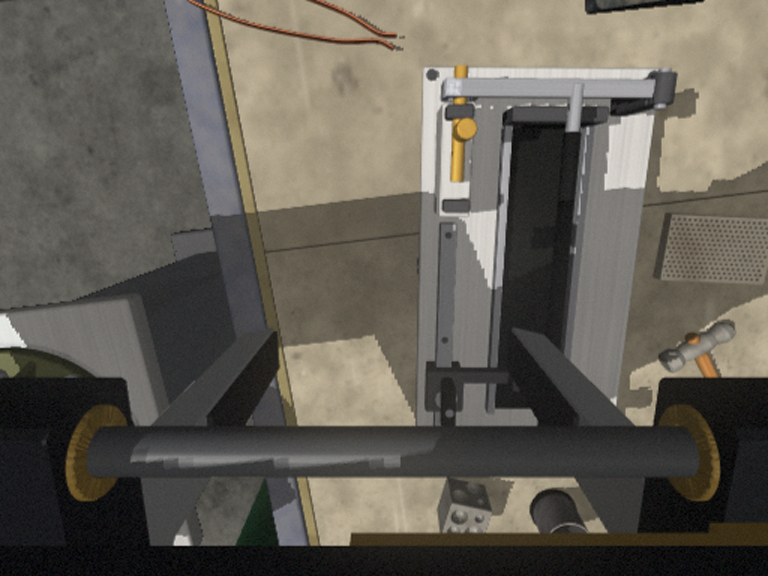

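The wrist view looks along table +y (up in the picture). The plate's far corners are at (424,68) and (658,70), the bolt knob's top at (466,128) and the bolt tip at (460,66). The long arm lies at v≈90, the rod runs down from (577,130), and the clamp knob's wing is at about (449,400), pointing along the channel.

```bash
python3 - <<'E'
from h import *
c=np.load("w1.npy",allow_pickle=True).item()
pts=dict(FL=(424,68,50),BL=(658,70,50),knob144=(466,128,144),knob135=(466,128,135),tip=(460,66,104),armF=(450,91,113),armB=(650,90,113),sleeve=(577,132,113.5),rodlow=(571,330,113.5),endTopL=(506,122,86),endTopR=(607,122,86),FLplateedge=(420,250,50),clamp=(449,400,114),wing1=(449,378,114),wing2=(449,420,114))
for k,(u,v,z) in pts.items():
    p=ray(c,u/1.5-.2,v/1.5-.2,z); d=p[:2]-[552,145]; a=.1229
    print(k,p.round(1),'tab',(d@[np.cos(a),-np.sin(a)]).round(1),(d@[np.sin(a),np.cos(a)]).round(1))
E
```

```text
FL [473.7 329.4  50. ] tab -100.3 173.4
BL [664.2 304.2  50. ] tab 91.8 171.7
knob144 [488.8 270.7 144. ] tab -78.1 117.0
knob135 [490.3 271.4 135. ] tab -76.8 117.9
tip [494.6 316.3 104. ] tab -78.0 163.0
armF [484.8 299.2 113. ] tab -85.6 144.8
armB [624.1 282.6 113. ] tab 54.7 145.4
sleeve [572.3 260.8 113.5] tab 5.9 117.4
rodlow [563.1 112.  113.5] tab 15.1 -31.4
endTopL [529.  276.1  86. ] tab -38.9 127.3
endTopR [606.  266.6  86. ] tab 38.6 127.3
FLplateedge [454.  180.2  50. ] tab -101.5 22.9
clamp [461.6  63.9 114. ] tab -79.8 -91.6
wing1 [463.5  83.3 114. ] tab -80.3 -72.1
wing2 [459.9  45.9 114. ] tab -79.2 -109.7
```

The y data fit the long arm at 159, the end stop at 140 and the knob x at -80 if the table origin is at about (550.5,131.5). Next I'll pinch the bolt knob and draw it.

Call:
{"name": "jog_arm", "arguments": {"series": [[0.5, 0.785, -0.4, 0, 0, 0, 0], [0.5, 0.785, -0.4, 0, 0, 0, 0], [0.5, 0.785, -0.4, 0, 0, 0, 0], [0.5, 0.785, -0.4, 0, 0, 0, 0], [0.5, 0.785, -0.4, 0, 0, 0, 0]]}}

```text
clock: 2.7
eef_pos: [488.9, 269.6, 241.6]
eef_rot: [-3.139, 0.002, 1.447]
wrist_force: [0.7, -0.6, 0.8]
finger_gap: 93.9
finger_force: 0.0
```

Call:
{"name": "jog_arm", "arguments": {"series": [[0, 0, -0.3, 0, 0, 0, 0], [0, 0, -0.6, 0, 0, 0, 0], [0, 0, -0.85, 0, 0, 0, 0], [0, 0, -0.98, 0, 0, 0, 0], [0, 0, -0.98, 0, 0, 0, 0]]}}

```text
clock: 3.12
eef_pos: [487.6, 268.3, 123.8]
eef_rot: [-3.138, 0.002, 1.446]
wrist_force: [0.1, 0.3, -0.1]
finger_gap: 93.8
finger_force: 0.0
```

Call:
{"name": "jog_arm", "arguments": {"series": [[0, 0, 0, 0, 0, 0, 1], [0, 0, 0, 0, 0, 0, 1], [0, 0, 0, 0, 0, 0, 1], [0, 0, 0, 0, 0, 0, 1], [0, 0, 0, 0, 0, 0, 1], [0, 0, 0, 0, 0, 0, 1], [0, 0, 0, 0, 0, 0, 1], [0, 0, 0, 0, 0, 0, 1]]}}

```text
clock: 3.78
eef_pos: [488.5, 271.0, 125.9]
eef_rot: [3.142, -0.0, 1.448]
wrist_force: [-0.1, -0.2, -0.1]
finger_gap: 44.2
finger_force: 0.0
```

Call:
{"name": "jog_arm", "arguments": {"series": [[0, 0, 0, 0, 0, 0, 1], [0, 0, 0, 0, 0, 0, 1], [0, 0, 0, 0, 0, 0, 1], [0, 0, 0, 0, 0, 0, 1], [0, 0, 0, 0, 0, 0, 1], [0, 0, 0, 0, 0, 0, 1], [0, 0, 0, 0, 0, 0, 1]]}}

```text
clock: 4.37
eef_pos: [489.2, 270.9, 125.9]
eef_rot: [3.14, -0.0, 1.448]
wrist_force: [4.7, -0.3, -1.7]
finger_gap: 13.1
finger_force: 20.0
```

Call:
{"name": "jog_arm", "arguments": {"series": [[-0.004, -0.03, 0, 0, 0, 0, 1], [-0.01, -0.08, 0, 0, 0, 0, 1], [-0.016, -0.13, 0, 0, 0, 0, 1], [-0.022, -0.18, 0, 0, 0, 0, 1], [-0.027, -0.22, 0, 0, 0, 0, 1], [-0.031, -0.255, 0, 0, 0, 0, 1], [-0.031, -0.255, 0, 0, 0, 0, 1]]}}

```text
clock: 4.95
eef_pos: [485.4, 241.1, 126.0]
eef_rot: [3.14, -0.003, 1.447]
wrist_force: [6.4, 8.1, -6.4]
finger_gap: 13.5
finger_force: 20.0
```

The bolt moved 30 mm and then met its stop (8 N), so it is drawn. Next is the cross rod.

Call:
{"name": "jog_arm", "arguments": {"series": [[0, 0, 0, 0, 0, 0, 0.45], [0, 0, 0, 0, 0, 0, 0.45], [0, 0, 0, 0, 0, 0, 0.45], [0, 0, 0.3, 0, 0, 0, 0.45], [0, 0, 0.6, 0, 0, 0, 0.45], [0, 0, 0.6, 0, 0, 0, 0.45]]}}

```text
clock: 5.45
eef_pos: [486.7, 241.1, 204.4]
eef_rot: [3.134, -0.004, 1.448]
wrist_force: [1.0, -0.2, 1.3]
finger_gap: 49.6
finger_force: 0.0
```

Call:
{"name": "jog_arm", "arguments": {"series": [[0.56, -0.91, 0, 0, 0, 0, 0.45], [0.56, -0.91, 0, 0, 0, 0, 0.45], [0.56, -0.91, 0, 0, 0, 0, 0.45], [0.56, -0.91, 0, 0, 0, 0, 0.45], [0.56, -0.91, 0, 0, 0, 0, 0.45]]}}

```text
clock: 5.87
eef_pos: [552.6, 129.3, 197.4]
eef_rot: [-3.141, 0.0, 1.445]
wrist_force: [-0.7, -0.2, -0.7]
finger_gap: 51.7
finger_force: 0.0
```

Call:
{"name": "jog_arm", "arguments": {"series": [[0, 0, -0.25, 0, 0, 0, 0.45], [0, 0, -0.5, 0, 0, 0, 0.45], [0, 0, -0.78, 0, 0, 0, 0.45], [0, 0, -0.78, 0, 0, 0, 0.45], [0, 0, -0.78, 0, 0, 0, 0.45]]}}

```text
clock: 6.28
eef_pos: [551.1, 132.0, 103.9]
eef_rot: [-3.139, 0.001, 1.449]
wrist_force: [-0.4, 0.6, 0.6]
finger_gap: 51.6
finger_force: 0.0
```

Call:
{"name": "jog_arm", "arguments": {"series": [[0, 0, 0, 0, 0, 0, 1], [0, 0, 0, 0, 0, 0, 1], [0, 0, 0, 0, 0, 0, 1], [0, 0, 0, 0, 0, 0, 1], [0, 0, 0, 0, 0, 0, 1], [0, 0, 0, 0, 0, 0, 1], [0, 0, 0, 0, 0, 0, 1], [0, 0, 0, 0, 0, 0, 1]], "grip_force": 15}}

```text
clock: 6.95
eef_pos: [551.9, 131.2, 104.5]
eef_rot: [-3.141, -0.0, 1.448]
wrist_force: [-4.0, 0.6, 4.6]
finger_gap: 11.5
finger_force: 15.0
```

Call:
{"name": "jog_arm", "arguments": {"series": [[0.004, 0, 0.062, 0, 0, 0, 1], [0.016, -0.002, 0.123, 0, 0, 0, 1], [0.035, -0.004, 0.183, 0, 0, 0, 1], [0.06, -0.007, 0.24, 0, 0, 0, 1], [0.094, -0.012, 0.293, 0, 0, 0, 1], [0.133, -0.016, 0.341, 0, 0, 0, 1], [0.178, -0.022, 0.384, 0, 0, 0, 1], [0.228, -0.028, 0.421, 0, 0, 0, 1]]}}

```text
clock: 7.62
eef_pos: [577.7, 128.2, 157.3]
eef_rot: [-3.137, 0.0, 1.448]
wrist_force: [0.5, -2.0, 2.0]
finger_gap: 11.4
finger_force: 15.0
```

Call:
{"name": "jog_arm", "arguments": {"series": [[0.054, -0.007, 0.03, 0, 0, 0, 1], [0.112, -0.014, 0.053, 0, 0, 0, 1], [0.172, -0.021, 0.07, 0, 0, 0, 1], [0.233, -0.029, 0.077, 0, 0, 0, 1], [0.294, -0.037, 0.078, 0, 0, 0, 1], [0.357, -0.044, 0.071, 0, 0, 0, 1], [0.428, -0.053, 0.052, 0, 0, 0, 1], [0.475, -0.059, 0.034, 0, 0, 0, 1]]}}

```text
clock: 8.28
eef_pos: [637.0, 120.5, 158.8]
eef_rot: [-3.141, 0.0, 1.448]
wrist_force: [-30.6, 0.5, 25.5]
finger_gap: 12.1
finger_force: 15.0
```

Call:
{"name": "jog_arm", "arguments": {"series": [[0, 0, 0, 0, 0, 0, 1], [0, 0, 0, 0, 0, 0, 1]]}}

```text
clock: 8.45
eef_pos: [636.3, 120.7, 158.6]
eef_rot: [-3.14, 0.0, 1.448]
wrist_force: [-5.8, -0.2, 5.0]
finger_gap: 11.5
finger_force: 15.0
```

The frame is at its open stop. I'll release it and go to the clamp knob, at world (461.5,64).

Call:
{"name": "jog_arm", "arguments": {"series": [[0, 0, 0, 0, 0, 0, 0.45], [0, 0, 0, 0, 0, 0, 0.45], [0, 0, 0, 0, 0, 0, 0.45], [0, 0, 0, 0, 0, 0, 0.45], [0, 0, 0.35, 0, 0, 0, 0.45], [0, 0, 0.6, 0, 0, 0, 0.45], [0, 0, 0.6, 0, 0, 0, 0.45]]}}

```text
clock: 9.03
eef_pos: [638.2, 120.9, 237.8]
eef_rot: [3.132, -0.002, 1.448]
wrist_force: [0.1, 0.0, 0.8]
finger_gap: 51.2
finger_force: 0.0
```

Call:
{"name": "jog_arm", "arguments": {"series": [[-0.73, -0.24, 0, 0, 0, 0, 0.45], [-0.73, -0.24, 0, 0, 0, 0, 0.45], [-0.73, -0.24, 0, 0, 0, 0, 0.45], [-0.73, -0.24, 0, 0, 0, 0, 0.45]]}}

```text
clock: 9.37
eef_pos: [547.2, 91.3, 231.3]
eef_rot: [3.141, -0.0, 1.447]
wrist_force: [0.2, 0.3, 0.8]
finger_gap: 51.4
finger_force: 0.0
```

Call:
{"name": "jog_arm", "arguments": {"series": [[-0.73, -0.24, 0, 0, 0, 0, 0.45], [-0.73, -0.24, 0, 0, 0, 0, 0.45], [-0.73, -0.24, 0, 0, 0, 0, 0.45], [-0.73, -0.24, 0, 0, 0, 0, 0.45]]}}

```text
clock: 9.7
eef_pos: [460.7, 62.8, 231.6]
eef_rot: [3.14, -0.0, 1.447]
wrist_force: [0.7, 0.2, -0.0]
finger_gap: 51.9
finger_force: 0.0
```

```bash
python3 - <<'E'
from h import *
c=wrist();np.save("w2.npy",c,allow_pickle=True)
print(manip.read_state()["eef_pos"], proj(c,[461.5,64,114])*1.5)
cv2.imwrite("pics/w2.png",cv2.resize(c["frame"][:,:,::-1],None,fx=1.5,fy=1.5,interpolation=cv2.INTER_CUBIC))
E
```

```text
[461.98437553  63.13398008 231.72004166] [393.08059177 286.32180042]
```

View pics/w2.png

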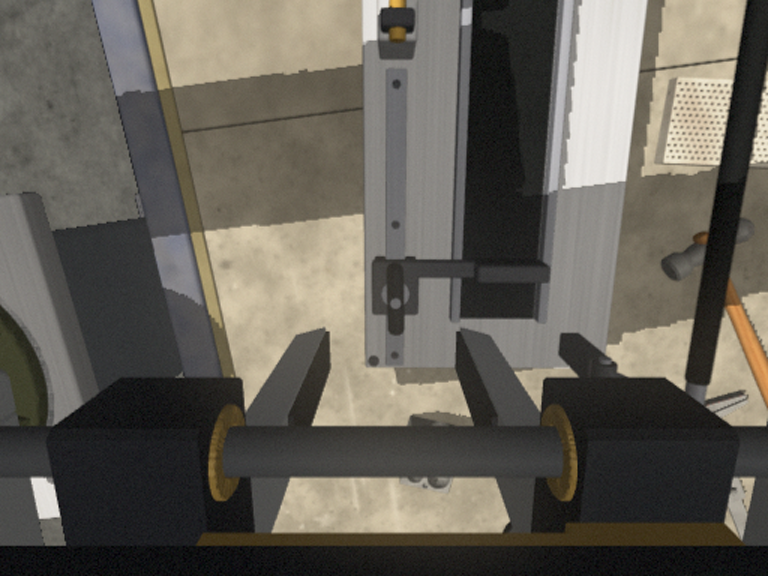

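Knob wing: centre at about (396,298), running along the channel from (396,263) to (396,333). The frame stands open at the right.

```bash
python3 - <<'E'
from h import *
c=np.load("w2.npy",allow_pickle=True).item()
for u,v,z in [(396,298,114),(396,264,114),(396,333,114),(480,262,94),(550,264,94),(484,281,94),(395,318,50),(374,361,50),(606,361,50)]:
    p=ray(c,u/1.5-.2,v/1.5-.2,z); d=p[:2]-[550.5,131.5]; a=.1229
    print(u,v,p.round(1),(d@[np.cos(a),-np.sin(a)]).round(1),(d@[np.sin(a),np.cos(a)]).round(1))
E
```

```text
396 298 [462.2  56.3 114. ] -78.4 -85.4
396 264 [465.   78.4 114. ] -78.4 -63.2
396 333 [459.3  32.8 114. ] -78.4 -109.2
480 262 [521.3  69.1  94. ] -21.3 -65.5
550 264 [568.3  61.8  94. ] 26.2 -67.0
484 281 [523.   55.6  94. ] -18.0 -78.7
395 318 [458.   23.8  50. ] -78.6 -118.2
374 361 [436.5 -10.3  50. ] -95.8 -154.7
606 361 [624.1 -34.   50. ] 93.4 -155.2
```

Call:
{"name": "jog_arm", "arguments": {"series": [[0, -0.055, -0.3, 0, 0, 0, 0.45], [0, -0.055, -0.55, 0, 0, 0, 0.45], [0, -0.055, -0.8, 0, 0, 0, 0.45], [0, -0.055, -0.8, 0, 0, 0, 0.45], [0, -0.055, -0.8, 0, 0, 0, 0.45]]}}

```text
clock: 10.17
eef_pos: [462.1, 56.8, 134.6]
eef_rot: [-3.14, 0.0, 1.448]
wrist_force: [-0.1, 0.1, 0.4]
finger_gap: 51.6
finger_force: 0.0
```

Call:
{"name": "jog_arm", "arguments": {"series": [[0, 0, -0.14, 0, 0, 0, 0.45], [0, 0, -0.28, 0, 0, 0, 0.45], [0, 0, -0.28, 0, 0, 0, 0.45], [0, 0, -0.28, 0, 0, 0, 1], [0, 0, -0.28, 0, 0, 0, 1], [0, 0, -0.28, 0, 0, 0, 1], [0, 0, -0.28, 0, 0, 0, 1], [0, 0, -0.28, 0, 0, 0, 1]], "grip_force": 40}}

```text
clock: 10.83
eef_pos: [461.6, 56.5, 102.0]
eef_rot: [3.14, -0.0, 1.448]
wrist_force: [-0.5, -0.0, -1.1]
finger_gap: 21.7
finger_force: 0.0
```

Call:
{"name": "jog_arm", "arguments": {"series": [[0, 0, 0, 0, 0, 0, 1], [0, 0, 0, 0, 0, 0, 1], [0, 0, 0, 0, 0, 0, 1]]}}

```text
clock: 11.08
eef_pos: [461.5, 56.5, 101.5]
eef_rot: [3.141, -0.0, 1.448]
wrist_force: [0.8, -0.3, 1.6]
finger_gap: 10.6
finger_force: 40.0
```

Call:
{"name": "jog_arm", "arguments": {"series": [[0, 0, 0, 0, 0, 0.06, 1], [0, 0, 0, 0, 0, 0.12, 1], [0, 0, 0, 0, 0, 0.18, 1], [0, 0, 0, 0, 0, 0.24, 1], [0, 0, 0, 0, 0, 0.3, 1], [0, 0, 0, 0, 0, 0.3, 1]]}}

```text
clock: 11.58
eef_pos: [460.2, 56.4, 101.4]
eef_rot: [-3.139, -0.001, 1.925]
wrist_force: [-9.2, -2.0, 10.3]
finger_gap: 10.8
finger_force: 40.0
```

Call:
{"name": "jog_arm", "arguments": {"series": [[0, 0, 0, 0, 0, 0.06, 1], [0, 0, 0, 0, 0, 0.12, 1], [0, 0, 0, 0, 0, 0.18, 1], [0, 0, 0, 0, 0, 0.24, 1], [0, 0, 0, 0, 0, 0.3, 1], [0, 0, 0, 0, 0, 0.3, 1]]}}

```text
clock: 12.08
eef_pos: [459.2, 56.6, 101.3]
eef_rot: [-3.138, -0.004, 2.396]
wrist_force: [-17.2, 1.4, 16.1]
finger_gap: 10.8
finger_force: 40.0
```

Call:
{"name": "jog_arm", "arguments": {"series": [[-0.006, -0.05, 0, 0, 0, 0, 1], [-0.012, -0.1, 0, 0, 0, 0, 1], [-0.018, -0.15, 0, 0, 0, 0, 1], [-0.024, -0.2, 0, 0, 0, 0, 1], [-0.03, -0.24, 0, 0, 0, 0, 1], [-0.034, -0.275, 0, 0, 0, 0, 1], [-0.034, -0.275, 0, 0, 0, 0, 1]]}}

```text
clock: 12.67
eef_pos: [455.2, 24.9, 101.3]
eef_rot: [-3.141, -0.006, 2.39]
wrist_force: [-15.5, 14.5, 15.2]
finger_gap: 10.5
finger_force: 40.0
```

The stop slid back 32 mm to its end, so it is loose. I'll release it, rise, and check the flasks with the top camera.

Call:
{"name": "jog_arm", "arguments": {"series": [[0, 0, 0, 0, 0, 0, 0.2], [0, 0, 0, 0, 0, 0, 0.2], [0, 0, 0, 0, 0, 0, 0.2], [0, 0, 0.3, 0, 0, 0, 0], [0, 0, 0.6, 0, 0, 0, 0], [0, 0, 0.8, 0, 0, 0, 0], [0, 0, 0.8, 0, 0, 0, 0]]}}

```text
clock: 13.25
eef_pos: [458.9, 23.3, 201.9]
eef_rot: [3.137, 0.006, 2.39]
wrist_force: [0.2, 0.2, 0.4]
finger_gap: 54.0
finger_force: 0.0
```

Call:
{"name": "jog_arm", "arguments": {"series": [[0, -0.3, 0, 0, 0, -0.6, 0], [0, -0.3, 0, 0, 0, -0.6, 0], [0, -0.3, 0, 0, 0, -0.6, 0], [0, -0.3, 0, 0, 0, -0.6, 0], [0, -0.3, 0, 0, 0, -0.6, 0], [0, -0.3, 0, 0, 0, -0.6, 0], [0, -0.3, 0, 0, 0, -0.6, 0], [0, -0.3, 0, 0, 0, -0.6, 0]]}}

```text
clock: 13.92
eef_pos: [457.0, -12.6, 196.5]
eef_rot: [-3.141, 0.0, 1.44]
wrist_force: [-0.4, 0.8, -0.1]
finger_gap: 94.0
finger_force: 0.0
```

```bash
cat >> h.py <<'E'
rim={"A":(139,118),"B":(306,134),"C":(528,65),"D":(348,338)}
def flasks(save=None):
    c0=np.load("top0.npy",allow_pickle=True).item(); c=manip.camera("top")
    for k,(u,v) in rim.items():
        u=285+u/5-.4; v=150+v/5-.4
        a,b=int(round(u)),int(round(v)); r=13; m=16
        T=c0["frame"][b-r:b+r+1,a-r:a+r+1]; S=c["frame"][b-r-m:b+r+m+1,a-r-m:a+r+m+1]
        q=cv2.matchTemplate(S,T,cv2.TM_CCOEFF_NORMED); _,s,_,l=cv2.minMaxLoc(q)
        print(k,round(s,3),(l[0]-m,l[1]-m),ray(c,u+l[0]-m,v+l[1]-m,55).round(1))
    if save: cv2.imwrite(save,cv2.resize(c["frame"][130:250,140:420,::-1],None,fx=2.8,fy=2.8,interpolation=cv2.INTER_CUBIC))
E
python3 - <<'E'
from h import *
flasks("pics/top1.png"); print(manip.read_state()["eef_pos"],manip.read_state()["eef_rot"])
E
```

```text
A 0.854 (0, 0) [ 572.8 -143.2   55. ]
B 0.881 (0, 0) [ 560.6 -237.5   55. ]
C 0.83 (0, 0) [ 596.7 -365.9   55. ]
D 0.928 (0, 0) [ 443.7 -253.7   55. ]
[457.00783249 -12.60346311 196.58068373] [-3.14087801e+00  1.40682970e-04  1.43836249e+00]
```

View pics/top1.png

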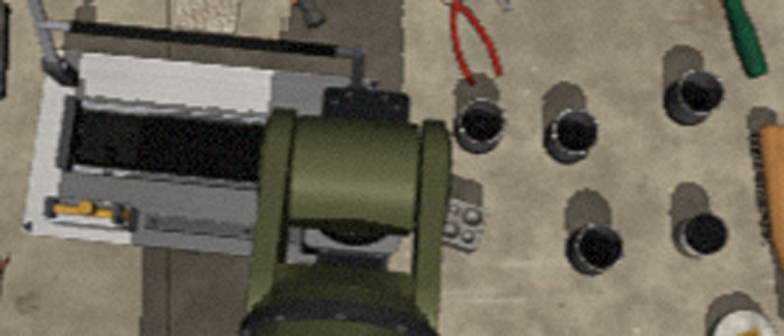

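Frame open, bolt drawn, all four flasks unmoved. Picking flask A.

Call:
{"name": "jog_arm", "arguments": {"series": [[0.485, -0.54, -0.2, 0, 0, 0, 0], [0.485, -0.54, -0.2, 0, 0, 0, 0], [0.485, -0.54, -0.2, 0, 0, 0, 0], [0.485, -0.54, -0.2, 0, 0, 0, 0]]}}

```text
clock: 14.3
eef_pos: [515.5, -78.6, 171.3]
eef_rot: [-3.139, -0.0, 1.447]
wrist_force: [-0.6, 0.8, 0.2]
finger_gap: 94.2
finger_force: 0.0
```

Call:
{"name": "jog_arm", "arguments": {"series": [[0.48, -0.545, -0.2, 0, 0, 0, 0], [0.48, -0.545, -0.2, 0, 0, 0, 0], [0.48, -0.545, -0.2, 0, 0, 0, 0], [0.48, -0.545, -0.2, 0, 0, 0, 0]]}}

```text
clock: 14.63
eef_pos: [572.8, -143.1, 148.0]
eef_rot: [-3.14, -0.0, 1.447]
wrist_force: [0.0, 0.1, 0.5]
finger_gap: 94.1
finger_force: 0.0
```

Call:
{"name": "jog_arm", "arguments": {"series": [[0, 0, -0.3, 0, 0, 0, 0], [0, 0, -0.6, 0, 0, 0, 0], [0, 0, -0.8, 0, 0, 0, 0], [0, 0, -0.91, 0, 0, 0, 0], [0, 0, -0.91, 0, 0, 0, 0], [0, 0, -0.91, 0, 0, 0, 0]]}}

```text
clock: 15.13
eef_pos: [573.1, -142.0, 41.4]
eef_rot: [3.141, 0.0, 1.449]
wrist_force: [-0.3, -0.5, 0.3]
finger_gap: 93.9
finger_force: 0.0
```

Call:
{"name": "jog_arm", "arguments": {"series": [[0, 0, 0, 0, 0, 0, 1], [0, 0, 0, 0, 0, 0, 1], [0, 0, 0, 0, 0, 0, 1], [0, 0, 0, 0, 0, 0, 1], [0, 0, 0, 0, 0, 0, 1], [0, 0, 0, 0, 0, 0, 1], [0, 0, 0, 0, 0, 0, 1], [0, 0, 0, 0, 0, 0, 1]], "grip_force": 20}}

```text
clock: 15.8
eef_pos: [573.1, -142.8, 40.2]
eef_rot: [3.141, 0.0, 1.448]
wrist_force: [0.8, -0.1, 0.4]
finger_gap: 47.2
finger_force: 20.0
```

Call:
{"name": "jog_arm", "arguments": {"series": [[0, 0, 0.3, 0, 0, 0, 1], [0, 0, 0.6, 0, 0, 0, 1], [0, 0, 0.92, 0, 0, 0, 1], [0, 0, 0.92, 0, 0, 0, 1]]}}

```text
clock: 16.13
eef_pos: [575.3, -143.5, 157.9]
eef_rot: [3.132, 0.002, 1.448]
wrist_force: [1.6, 0.0, -1.2]
finger_gap: 47.0
finger_force: 20.0
```

Call:
{"name": "jog_arm", "arguments": {"series": [[-0.39, 0.63, 0.17, 0, 0, 0, 1], [-0.39, 0.63, 0.17, 0, 0, 0, 1], [-0.39, 0.63, 0.17, 0, 0, 0, 1], [-0.39, 0.63, 0.17, 0, 0, 0, 1]]}}

```text
clock: 16.47
eef_pos: [525.4, -65.4, 171.3]
eef_rot: [3.141, -0.0, 1.45]
wrist_force: [-0.5, -0.8, -1.8]
finger_gap: 47.3
finger_force: 20.0
```

Call:
{"name": "jog_arm", "arguments": {"series": [[0.103, 0.844, 0, 0, 0, 0, 1], [0.103, 0.844, 0, 0, 0, 0, 1], [0.103, 0.844, 0, 0, 0, 0, 1], [0.103, 0.844, 0, 0, 0, 0, 1]]}}

```text
clock: 16.8
eef_pos: [539.0, 36.8, 170.0]
eef_rot: [-3.141, -0.0, 1.45]
wrist_force: [-0.2, 0.8, -2.7]
finger_gap: 47.2
finger_force: 20.0
```

Call:
{"name": "jog_arm", "arguments": {"series": [[0.103, 0.844, 0, 0, 0, 0, 1], [0.103, 0.844, 0, 0, 0, 0, 1], [0.103, 0.844, 0, 0, 0, 0, 1], [0.103, 0.844, 0, 0, 0, 0, 1]]}}

```text
clock: 17.13
eef_pos: [551.3, 137.8, 169.8]
eef_rot: [-3.141, -0.0, 1.45]
wrist_force: [0.2, 0.8, -3.2]
finger_gap: 47.4
finger_force: 20.0
```

Call:
{"name": "jog_arm", "arguments": {"series": [[0.103, 0.844, 0, 0, 0, 0, 1], [0.103, 0.844, 0, 0, 0, 0, 1], [0.103, 0.844, 0, 0, 0, 0, 1], [0.103, 0.844, 0, 0, 0, 0, 1], [0.103, 0.844, 0, 0, 0, 0, 1]]}}

```text
clock: 17.55
eef_pos: [563.6, 236.1, 169.6]
eef_rot: [-3.14, 0.001, 1.448]
wrist_force: [1.0, -0.0, -3.4]
finger_gap: 46.9
finger_force: 20.0
```

```bash
python3 - <<'E'
from h import *
c=wrist();np.save("w3.npy",c,allow_pickle=True)
s=manip.read_state();print(s["eef_pos"],s["eef_rot"],s["finger_gap"])
for p in [(-30,140,62),(30,140,62),(-30,140,86),(0,140,86)]:
    a=.1229; w=[550.5+p[0]*np.cos(a)+p[1]*np.sin(a),131.5-p[0]*np.sin(a)+p[1]*np.cos(a),p[2]]; print(p,(proj(c,w)*1.5).round())
cv2.imwrite("pics/w3.png",cv2.resize(c["frame"][:,:,::-1],None,fx=1.5,fy=1.5,interpolation=cv2.INTER_CUBIC))
E
```

```text
[563.5663996  235.41744037 169.92104947] [-3.14057889e+00  9.74809610e-04  1.44718566e+00] 47.35895251787618
(-30, 140, 62) [343. 236.]
(30, 140, 62) [442. 236.]
(-30, 140, 86) [338. 241.]
(0, 140, 86) [392. 241.]
```

View pics/w3.png

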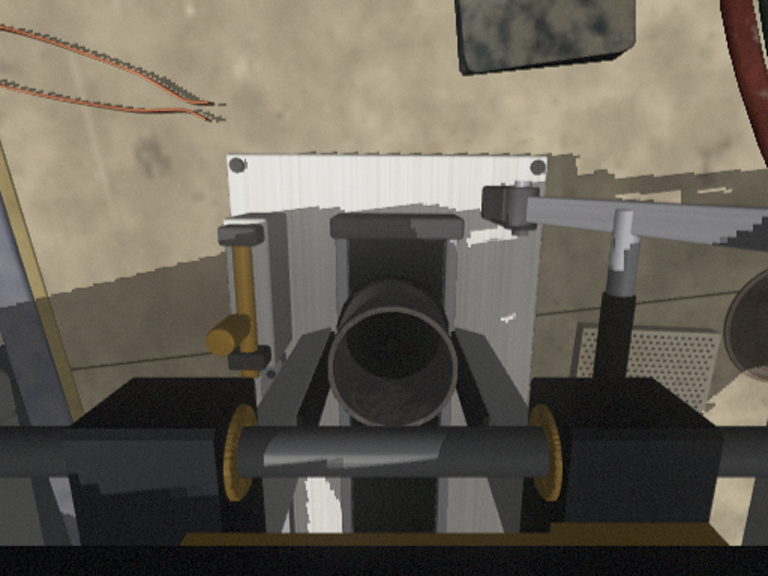

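The flask is in the grip, rim centre at (393,367). The end stop spans 330 to 463, so it is centred at 396, about 2 mm further +x than I had it. I'll correct that and lower.

Call:
{"name": "jog_arm", "arguments": {"series": [[0.015, 0.004, -0.2, 0, 0, 0, 1], [0.015, 0.004, -0.4, 0, 0, 0, 1], [0.015, 0.004, -0.52, 0, 0, 0, 1], [0.015, 0.004, -0.6, 0, 0, 0, 1], [0.015, 0.004, -0.64, 0, 0, 0, 1], [0.015, 0.004, -0.665, 0, 0, 0, 1], [0.015, 0.004, -0.665, 0, 0, 0, 1]]}}

```text
clock: 18.18
eef_pos: [565.3, 236.7, 91.3]
eef_rot: [3.141, -0.0, 1.447]
wrist_force: [0.4, -0.2, -2.9]
finger_gap: 47.4
finger_force: 20.0
```

Call:
{"name": "jog_arm", "arguments": {"series": [[0, 0, -0.008, 0, 0, 0, 1], [0, 0, -0.008, 0, 0, 0, 0.25], [0, 0, -0.008, 0, 0, 0, 0.25], [0, 0, -0.008, 0, 0, 0, 0.25], [0, 0, -0.008, 0, 0, 0, 0.25], [0, 0, 0.15, 0, 0, 0, 0.25], [0, 0, 0.35, 0, 0, 0, 0.25], [0, 0, 0.67, 0, 0, 0, 0.25]]}}

```text
clock: 18.85
eef_pos: [563.8, 236.8, 169.8]
eef_rot: [-3.137, 0.002, 1.448]
wrist_force: [0.6, -0.4, -0.6]
finger_gap: 70.1
finger_force: 0.0
```

Call:
{"name": "jog_arm", "arguments": {"series": [[-0.12, -0.95, 0.25, 0, 0, 0, 0.25], [-0.12, -0.95, 0.25, 0, 0, 0, 0.25], [-0.12, -0.95, 0.25, 0, 0, 0, 0.25], [-0.12, -0.95, 0.25, 0, 0, 0, 0.25]]}}

```text
clock: 19.18
eef_pos: [550.8, 118.8, 203.9]
eef_rot: [3.138, -0.0, 1.444]
wrist_force: [1.0, 0.5, 1.4]
finger_gap: 70.3
finger_force: 0.0
```

Call:
{"name": "jog_arm", "arguments": {"series": [[-0.12, -0.95, 0, 0, 0, 0, 0.25], [-0.12, -0.95, 0, 0, 0, 0, 0.25], [-0.12, -0.95, 0, 0, 0, 0, 0.25], [-0.12, -0.95, 0, 0, 0, 0, 0.25]]}}

```text
clock: 19.52
eef_pos: [535.8, 5.2, 201.7]
eef_rot: [3.141, 0.001, 1.444]
wrist_force: [-0.2, 0.4, 0.0]
finger_gap: 70.6
finger_force: 0.0
```

Call:
{"name": "jog_arm", "arguments": {"series": [[-0.12, -0.95, 0, 0, 0, 0, 0.25], [-0.12, -0.95, 0, 0, 0, 0, 0.25], [-0.12, -0.95, 0, 0, 0, 0, 0.25], [-0.12, -0.95, 0, 0, 0, 0, 0.25]]}}

```text
clock: 19.85
eef_pos: [521.4, -108.5, 201.5]
eef_rot: [3.141, 0.001, 1.444]
wrist_force: [-0.3, 1.1, 0.5]
finger_gap: 70.4
finger_force: 0.0
```

```bash
python3 - <<'E'
from h import *
flasks(); s=manip.read_state();print(s["eef_pos"],s["eef_rot"])
E
```

```text
A 0.447 (4, 4) [ 560.8 -154.    55. ]
B 0.536 (-2, -4) [ 572.4 -232.5   55. ]
C 0.832 (0, 0) [ 596.7 -365.9   55. ]
D 0.881 (0, 0) [ 443.7 -253.7   55. ]
[ 521.71003812 -106.3832012   201.45335841] [3.14143677e+00 1.34423414e-05 1.44452424e+00]
```

B's match is low, probably because the arm hides it. D is unmoved, so D is next.

Call:
{"name": "jog_arm", "arguments": {"series": [[-0.325, -0.61, -0.2, 0, 0, 0, 0], [-0.325, -0.61, -0.2, 0, 0, 0, 0], [-0.325, -0.61, -0.2, 0, 0, 0, 0], [-0.325, -0.61, -0.2, 0, 0, 0, 0]]}}

```text
clock: 20.23
eef_pos: [482.4, -178.1, 177.0]
eef_rot: [-3.141, -0.0, 1.446]
wrist_force: [-0.2, 0.3, 0.4]
finger_gap: 92.9
finger_force: 0.0
```

Call:
{"name": "jog_arm", "arguments": {"series": [[-0.325, -0.61, -0.2, 0, 0, 0, 0], [-0.325, -0.61, -0.2, 0, 0, 0, 0], [-0.325, -0.61, -0.2, 0, 0, 0, 0], [-0.325, -0.61, -0.2, 0, 0, 0, 0]]}}

```text
clock: 20.57
eef_pos: [444.0, -251.0, 153.3]
eef_rot: [-3.141, -0.0, 1.446]
wrist_force: [0.1, 0.7, 0.3]
finger_gap: 94.1
finger_force: 0.0
```

Call:
{"name": "jog_arm", "arguments": {"series": [[0, 0, -0.3, 0, 0, 0, 0], [0, 0, -0.6, 0, 0, 0, 0], [0, 0, -0.85, 0, 0, 0, 0], [0, 0, -0.945, 0, 0, 0, 0], [0, 0, -0.945, 0, 0, 0, 0], [0, 0, -0.945, 0, 0, 0, 0]]}}

```text
clock: 21.07
eef_pos: [445.0, -250.5, 41.2]
eef_rot: [3.141, 0.0, 1.449]
wrist_force: [0.3, -0.7, 0.5]
finger_gap: 93.9
finger_force: 0.0
```

Call:
{"name": "jog_arm", "arguments": {"series": [[0, 0, 0, 0, 0, 0, 1], [0, 0, 0, 0, 0, 0, 1], [0, 0, 0, 0, 0, 0, 1], [0, 0, 0, 0, 0, 0, 1], [0, 0, 0, 0, 0, 0, 1], [0, 0, 0, 0, 0, 0, 1], [0, 0, 0, 0, 0, 0, 1], [0, 0, 0, 0, 0, 0, 1]]}}

```text
clock: 21.73
eef_pos: [443.7, -251.2, 40.1]
eef_rot: [-3.141, 0.0, 1.448]
wrist_force: [-1.6, 0.2, 1.5]
finger_gap: 47.0
finger_force: 20.0
```

```bash
python3 - <<'E'
from h import *
flasks(); s=manip.read_state();print(s["eef_pos"],s["eef_rot"])
E
```

```text
A 0.36 (-8, 11) [ 541.6 -119.    55. ]
B 0.736 (0, 0) [ 560.6 -237.5   55. ]
C 0.831 (0, 0) [ 596.7 -365.9   55. ]
D 0.258 (2, 9) [ 418.5 -257.6   55. ]
[ 443.73999389 -251.21890521   40.12918942] [-3.14148938e+00  2.03300451e-05  1.44759434e+00]
```

Call:
{"name": "jog_arm", "arguments": {"series": [[0, 0, 0.3, 0, 0, 0, 1], [0, 0, 0.6, 0, 0, 0, 1], [0, 0, 0.92, 0, 0, 0, 1], [0, 0, 0.92, 0, 0, 0, 1]]}}

```text
clock: 22.12
eef_pos: [445.9, -252.5, 157.1]
eef_rot: [3.133, 0.004, 1.448]
wrist_force: [1.7, -0.2, -1.8]
finger_gap: 47.0
finger_force: 20.0
```

Call:
{"name": "jog_arm", "arguments": {"series": [[0.35, 0.767, 0.085, 0, 0, 0, 1], [0.35, 0.767, 0.085, 0, 0, 0, 1], [0.35, 0.767, 0.085, 0, 0, 0, 1], [0.35, 0.767, 0.085, 0, 0, 0, 1]]}}

```text
clock: 22.45
eef_pos: [486.8, -156.1, 160.4]
eef_rot: [3.142, -0.001, 1.451]
wrist_force: [-0.4, -1.0, -2.1]
finger_gap: 47.3
finger_force: 20.0
```

Call:
{"name": "jog_arm", "arguments": {"series": [[0.35, 0.767, 0.085, 0, 0, 0, 1], [0.35, 0.767, 0.085, 0, 0, 0, 1], [0.35, 0.767, 0.085, 0, 0, 0, 1], [0.35, 0.767, 0.085, 0, 0, 0, 1]]}}

```text
clock: 22.78
eef_pos: [528.7, -64.4, 170.4]
eef_rot: [-3.141, -0.001, 1.451]
wrist_force: [-0.2, -0.6, -2.9]
finger_gap: 47.0
finger_force: 20.0
```

Call:
{"name": "jog_arm", "arguments": {"series": [[0.085, 0.686, 0, 0, 0, 0, 1], [0.085, 0.686, 0, 0, 0, 0, 1], [0.085, 0.686, 0, 0, 0, 0, 1], [0.085, 0.686, 0, 0, 0, 0, 1]]}}

```text
clock: 23.12
eef_pos: [537.7, 16.1, 170.1]
eef_rot: [-3.14, 0.0, 1.45]
wrist_force: [-0.2, 0.3, -2.9]
finger_gap: 47.5
finger_force: 20.0
```

Call:
{"name": "jog_arm", "arguments": {"series": [[0.085, 0.686, 0, 0, 0, 0, 1], [0.085, 0.686, 0, 0, 0, 0, 1], [0.085, 0.686, 0, 0, 0, 0, 1], [0.085, 0.686, 0, 0, 0, 0, 1]]}}

```text
clock: 23.45
eef_pos: [548.1, 97.5, 170.1]
eef_rot: [-3.141, 0.0, 1.449]
wrist_force: [-0.3, -0.6, -3.0]
finger_gap: 47.1
finger_force: 20.0
```

Call:
{"name": "jog_arm", "arguments": {"series": [[0.085, 0.686, 0, 0, 0, 0, 1], [0.085, 0.686, 0, 0, 0, 0, 1], [0.085, 0.686, 0, 0, 0, 0, 1], [0.085, 0.686, 0, 0, 0, 0, 1], [0.085, 0.686, 0, 0, 0, 0, 1]]}}

```text
clock: 23.87
eef_pos: [558.5, 178.0, 170.4]
eef_rot: [-3.141, 0.001, 1.446]
wrist_force: [0.3, -0.5, -2.4]
finger_gap: 47.4
finger_force: 20.0
```

```bash
python3 - <<'E'
from h import *
c=wrist(); s=manip.read_state();print(s["eef_pos"],s["eef_rot"],s["finger_gap"])
cv2.imwrite("pics/w4.png",cv2.resize(c["frame"][:,:,::-1],None,fx=1.5,fy=1.5,interpolation=cv2.INTER_CUBIC))
E
```

```text
[558.55073224 177.83677179 170.57928732] [-3.14116262e+00  5.56747377e-04  1.44579659e+00] 47.10809439074333
```

View pics/w4.png

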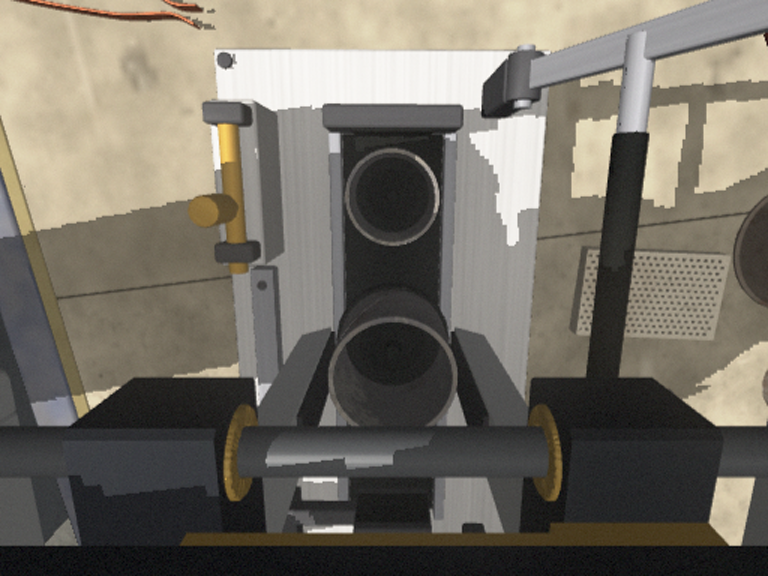

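Flask A stands upright in the channel at (392,196), close to the end stop. D in the grip is lined up behind it at (394,370).

Call:
{"name": "jog_arm", "arguments": {"series": [[0, 0.01, -0.2, 0, 0, 0, 1], [0, 0.01, -0.4, 0, 0, 0, 1], [0, 0.01, -0.52, 0, 0, 0, 1], [0, 0.01, -0.6, 0, 0, 0, 1], [0, 0.01, -0.64, 0, 0, 0, 1], [0, 0.01, -0.674, 0, 0, 0, 1], [0, 0.01, -0.674, 0, 0, 0, 1], [0, 0.01, -0.674, 0, 0, 0, 1]]}}

```text
clock: 24.58
eef_pos: [558.9, 180.8, 90.8]
eef_rot: [3.14, -0.001, 1.447]
wrist_force: [1.0, -0.2, -2.5]
finger_gap: 47.6
finger_force: 20.0
```

Call:
{"name": "jog_arm", "arguments": {"series": [[0, 0, 0, 0, 0, 0, 0.25], [0, 0, 0, 0, 0, 0, 0.25], [0, 0, 0, 0, 0, 0, 0.25], [0, 0, 0, 0, 0, 0, 0.25], [0, 0, 0.15, 0, 0, 0, 0.25], [0, 0, 0.35, 0, 0, 0, 0.25], [0, 0, 0.67, 0, 0, 0, 0.25], [0, 0, 0.9, 0, 0, 0, 0.25]]}}

```text
clock: 25.25
eef_pos: [558.5, 181.1, 200.7]
eef_rot: [3.14, -0.001, 1.448]
wrist_force: [0.2, -0.4, 0.6]
finger_gap: 70.6
finger_force: 0.0
```

Call:
{"name": "jog_arm", "arguments": {"series": [[-0.12, -0.95, 0, 0, 0, 0, 0.25], [-0.12, -0.95, 0, 0, 0, 0, 0.25], [-0.12, -0.95, 0, 0, 0, 0, 0.25], [-0.12, -0.95, 0, 0, 0, 0, 0.25]]}}

```text
clock: 25.58
eef_pos: [543.5, 62.8, 198.4]
eef_rot: [3.141, 0.001, 1.444]
wrist_force: [0.2, -0.7, -0.3]
finger_gap: 70.5
finger_force: 0.0
```

Call:
{"name": "jog_arm", "arguments": {"series": [[-0.12, -0.95, 0, 0, 0, 0, 0.25], [-0.12, -0.95, 0, 0, 0, 0, 0.25], [-0.12, -0.95, 0, 0, 0, 0, 0.25], [-0.12, -0.95, 0, 0, 0, 0, 0.25]]}}

```text
clock: 25.92
eef_pos: [529.1, -51.0, 198.2]
eef_rot: [3.141, 0.001, 1.444]
wrist_force: [-0.1, -0.5, -0.2]
finger_gap: 70.4
finger_force: 0.0
```

```bash
python3 - <<'E'
from h import *
flasks(); s=manip.read_state();print(s["eef_pos"],s["eef_rot"])
E
```

```text
A 0.528 (0, -6) [ 590.3 -144.1   55. ]
B 0.883 (0, 0) [ 560.6 -237.5   55. ]
C 0.83 (0, 0) [ 596.7 -365.9   55. ]
D 0.55 (9, 2) [ 437.4 -278.3   55. ]
[529.45781921 -48.83284166 198.17537834] [3.14121577e+00 8.52590733e-05 1.44436551e+00]
```

Call:
{"name": "jog_arm", "arguments": {"series": [[0.131, -0.777, -0.2, 0, 0, 0, 0], [0.131, -0.777, -0.2, 0, 0, 0, 0], [0.131, -0.777, -0.2, 0, 0, 0, 0], [0.131, -0.777, -0.2, 0, 0, 0, 0]]}}

```text
clock: 26.3
eef_pos: [545.4, -141.5, 172.7]
eef_rot: [-3.14, -0.0, 1.445]
wrist_force: [-0.5, 0.3, -1.3]
finger_gap: 92.7
finger_force: 0.0
```

Call:
{"name": "jog_arm", "arguments": {"series": [[0.131, -0.777, -0.2, 0, 0, 0, 0], [0.131, -0.777, -0.2, 0, 0, 0, 0], [0.131, -0.777, -0.2, 0, 0, 0, 0], [0.131, -0.777, -0.2, 0, 0, 0, 0]]}}

```text
clock: 26.63
eef_pos: [561.2, -234.1, 148.9]
eef_rot: [-3.14, -0.001, 1.446]
wrist_force: [0.4, -1.0, -0.6]
finger_gap: 93.9
finger_force: 0.0
```

Call:
{"name": "jog_arm", "arguments": {"series": [[0, 0, -0.3, 0, 0, 0, 0], [0, 0, -0.6, 0, 0, 0, 0], [0, 0, -0.85, 0, 0, 0, 0], [0, 0, -0.917, 0, 0, 0, 0], [0, 0, -0.917, 0, 0, 0, 0], [0, 0, -0.917, 0, 0, 0, 0]]}}

```text
clock: 27.13
eef_pos: [562.0, -232.5, 41.7]
eef_rot: [3.14, 0.0, 1.449]
wrist_force: [0.9, 0.0, 0.3]
finger_gap: 93.7
finger_force: 0.0
```

Call:
{"name": "jog_arm", "arguments": {"series": [[0, 0, 0, 0, 0, 0, 1], [0, 0, 0, 0, 0, 0, 1], [0, 0, 0, 0, 0, 0, 1], [0, 0, 0, 0, 0, 0, 1], [0, 0, 0, 0, 0, 0, 1], [0, 0, 0, 0, 0, 0, 1], [0, 0, 0, 0, 0, 0, 1], [0, 0, 0, 0, 0, 0, 1]]}}

```text
clock: 27.8
eef_pos: [561.1, -233.5, 40.0]
eef_rot: [3.141, 0.0, 1.448]
wrist_force: [-0.0, -0.6, 1.6]
finger_gap: 47.3
finger_force: 20.0
```

Call:
{"name": "jog_arm", "arguments": {"series": [[0, 0, 0.3, 0, 0, 0, 1], [0, 0, 0.6, 0, 0, 0, 1], [0, 0, 0.92, 0, 0, 0, 1], [0, 0, 0.92, 0, 0, 0, 1]]}}

```text
clock: 28.13
eef_pos: [563.3, -234.5, 157.9]
eef_rot: [3.132, 0.003, 1.448]
wrist_force: [0.2, -1.1, -1.5]
finger_gap: 47.4
finger_force: 20.0
```

Call:
{"name": "jog_arm", "arguments": {"series": [[-0.137, 0.694, 0.085, 0, 0, 0, 1], [-0.137, 0.694, 0.085, 0, 0, 0, 1], [-0.137, 0.694, 0.085, 0, 0, 0, 1], [-0.137, 0.694, 0.085, 0, 0, 0, 1]]}}

```text
clock: 28.47
eef_pos: [544.4, -148.4, 160.5]
eef_rot: [-3.141, -0.0, 1.45]
wrist_force: [-0.4, -0.2, -2.7]
finger_gap: 47.3
finger_force: 20.0
```

Call:
{"name": "jog_arm", "arguments": {"series": [[-0.137, 0.694, 0.085, 0, 0, 0, 1], [-0.137, 0.694, 0.085, 0, 0, 0, 1], [-0.137, 0.694, 0.085, 0, 0, 0, 1], [-0.137, 0.694, 0.085, 0, 0, 0, 1]]}}

```text
clock: 28.8
eef_pos: [528.2, -66.0, 170.6]
eef_rot: [3.142, 0.0, 1.45]
wrist_force: [-0.3, -0.4, -2.8]
finger_gap: 47.4
finger_force: 20.0
```

Call:
{"name": "jog_arm", "arguments": {"series": [[0.0975, 0.789, 0, 0, 0, 0, 1], [0.0975, 0.789, 0, 0, 0, 0, 1], [0.0975, 0.789, 0, 0, 0, 0, 1], [0.0975, 0.789, 0, 0, 0, 0, 1]]}}

```text
clock: 29.13
eef_pos: [540.4, 29.0, 170.0]
eef_rot: [-3.141, 0.0, 1.45]
wrist_force: [-0.5, -1.2, -2.9]
finger_gap: 47.3
finger_force: 20.0
```

Call:
{"name": "jog_arm", "arguments": {"series": [[0.0975, 0.789, 0, 0, 0, 0, 1], [0.0975, 0.789, 0, 0, 0, 0, 1], [0.0975, 0.789, 0, 0, 0, 0, 1], [0.0975, 0.789, 0, 0, 0, 0, 1], [0.0975, 0.789, 0, 0, 0, 0, 1]]}}

```text
clock: 29.55
eef_pos: [551.9, 121.2, 170.1]
eef_rot: [-3.141, 0.001, 1.448]
wrist_force: [0.4, -0.9, -2.5]
finger_gap: 47.3
finger_force: 20.0
```

```bash
python3 - <<'E'
from h import *
c=wrist(); np.save("w5.npy",c,allow_pickle=True); s=manip.read_state();print(s["eef_pos"],s["eef_rot"],s["finger_gap"])
cv2.imwrite("pics/w5.png",cv2.resize(c["frame"][:,:,::-1],None,fx=1.5,fy=1.5,interpolation=cv2.INTER_CUBIC))
E
```

```text
[551.83631672 120.68956347 170.23640072] [-3.14098811e+00  6.50878226e-04  1.44659601e+00] 47.108704872599056
```

View pics/w5.png

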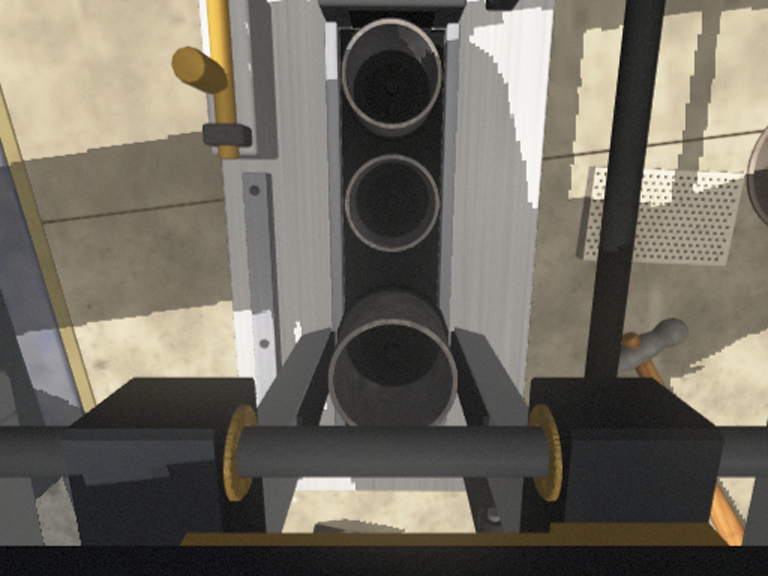

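```bash
python3 - <<'E'
from h import *
c=np.load("w5.npy",allow_pickle=True).item()
for u,v,z in [(391.5,72,105),(392,203,105),(393.5,377,185)]:
    p=ray(c,u/1.5-.2,v/1.5-.2,z); d=p[:2]-[550.5,131.5]; a=.1229
    print(p.round(1),(d@[np.cos(a),-np.sin(a)]).round(1),(d@[np.sin(a),np.cos(a)]).round(1))
E
```

```text
[565.9 237.6 105. ] 2.2 107.2
[558.5 177.2 105. ] 2.4 46.3
[552. 119. 185.] 3.0 -12.2
```

All as expected: the gaps are 61 mm between A and D and 58 mm between D and B. Lowering B.

Call:
{"name": "jog_arm", "arguments": {"series": [[0, 0.02, -0.2, 0, 0, 0, 1], [0, 0.02, -0.4, 0, 0, 0, 1], [0, 0.02, -0.52, 0, 0, 0, 1], [0, 0.02, -0.6, 0, 0, 0, 1], [0, 0.02, -0.64, 0, 0, 0, 1], [0, 0.02, -0.674, 0, 0, 0, 1], [0, 0.02, -0.674, 0, 0, 0, 1], [0, 0.02, -0.674, 0, 0, 0, 1]]}}

```text
clock: 30.27
eef_pos: [552.0, 124.6, 90.6]
eef_rot: [3.14, -0.0, 1.447]
wrist_force: [-0.2, 0.1, -1.9]
finger_gap: 46.9
finger_force: 20.0
```

Call:
{"name": "jog_arm", "arguments": {"series": [[0, 0, 0, 0, 0, 0, 0.25], [0, 0, 0, 0, 0, 0, 0.25], [0, 0, 0, 0, 0, 0, 0.25], [0, 0, 0, 0, 0, 0, 0.25], [0, 0, 0.15, 0, 0, 0, 0.25], [0, 0, 0.35, 0, 0, 0, 0.25], [0, 0, 0.67, 0, 0, 0, 0.25], [0, 0, 0.9, 0, 0, 0, 0.25]]}}

```text
clock: 30.93
eef_pos: [551.7, 125.0, 200.5]
eef_rot: [3.14, -0.0, 1.448]
wrist_force: [1.6, 0.8, 1.0]
finger_gap: 70.6
finger_force: 0.0
```

Call:
{"name": "jog_arm", "arguments": {"series": [[-0.12, -0.95, 0, 0, 0, 0, 0.25], [-0.12, -0.95, 0, 0, 0, 0, 0.25], [-0.12, -0.95, 0, 0, 0, 0, 0.25], [-0.12, -0.95, 0, 0, 0, 0, 0.25]]}}

```text
clock: 31.27
eef_pos: [536.6, 6.7, 198.3]
eef_rot: [3.141, 0.001, 1.444]
wrist_force: [-0.1, -0.2, 0.4]
finger_gap: 71.0
finger_force: 0.0
```

Call:
{"name": "jog_arm", "arguments": {"series": [[0, -0.95, 0, 0, 0, 0, 0.25], [0, -0.95, 0, 0, 0, 0, 0.25], [0, -0.95, 0, 0, 0, 0, 0.25], [0, -0.95, 0, 0, 0, 0, 0.25]]}}

```text
clock: 31.6
eef_pos: [537.0, -107.2, 197.9]
eef_rot: [3.141, 0.001, 1.444]
wrist_force: [0.1, -0.0, -0.3]
finger_gap: 70.2
finger_force: 0.0
```

```bash
python3 - <<'E'
from h import *
flasks(); s=manip.read_state();print(s["eef_pos"],s["eef_rot"])
E
```

```text
A 0.477 (4, -4) [ 584.1 -155.2   55. ]
B 0.569 (-4, -13) [ 598.8 -228.4   55. ]
C 0.831 (0, 0) [ 596.7 -365.9   55. ]
D 0.552 (9, 2) [ 437.4 -278.3   55. ]
[ 537.09684853 -105.01107836  197.82479675] [3.14151349e+00 7.86019507e-05 1.44442949e+00]
```

Call:
{"name": "jog_arm", "arguments": {"series": [[0.166, -0.72, -0.13, 0, 0, 0, 0], [0.166, -0.72, -0.13, 0, 0, 0, 0], [0.166, -0.72, -0.13, 0, 0, 0, 0], [0.166, -0.72, -0.13, 0, 0, 0, 0]]}}

```text
clock: 31.98
eef_pos: [557.2, -190.2, 181.3]
eef_rot: [-3.14, -0.0, 1.446]
wrist_force: [-0.2, 0.5, -0.6]
finger_gap: 92.6
finger_force: 0.0
```

Call:
{"name": "jog_arm", "arguments": {"series": [[0.166, -0.72, -0.13, 0, 0, 0, 0], [0.166, -0.72, -0.13, 0, 0, 0, 0], [0.166, -0.72, -0.13, 0, 0, 0, 0], [0.166, -0.72, -0.13, 0, 0, 0, 0]]}}

```text
clock: 32.32
eef_pos: [577.2, -275.8, 165.8]
eef_rot: [-3.141, -0.001, 1.447]
wrist_force: [-0.6, 0.2, 0.1]
finger_gap: 93.9
finger_force: 0.0
```

Call:
{"name": "jog_arm", "arguments": {"series": [[0.166, -0.72, -0.13, 0, 0, 0, 0], [0.166, -0.72, -0.13, 0, 0, 0, 0], [0.166, -0.72, -0.13, 0, 0, 0, 0], [0.166, -0.72, -0.13, 0, 0, 0, 0], [0.166, -0.72, -0.13, 0, 0, 0, 0], [0.166, -0.72, -0.13, 0, 0, 0, 0]]}}

```text
clock: 32.82
eef_pos: [597.6, -359.9, 152.1]
eef_rot: [3.141, 0.0, 1.45]
wrist_force: [-0.5, -0.1, -0.2]
finger_gap: 94.0
finger_force: 0.0
```

```bash
python3 - <<'E'
from h import *
flasks(); s=manip.read_state();print(s["eef_pos"],s["eef_rot"])
E
```

```text
A 0.428 (9, 1) [ 569.1 -168.7   55. ]
B 0.343 (-16, -14) [ 602.8 -194.4   55. ]
C 0.421 (15, -16) [ 642.4 -412.3   55. ]
D 0.289 (11, -10) [ 470.9 -286.1   55. ]
[ 597.51753621 -360.16263968  152.20343079] [3.14058386e+00 2.38538811e-04 1.44964029e+00]
```

Call:
{"name": "jog_arm", "arguments": {"series": [[0, -0.045, -0.3, 0, 0, 0, 0], [0, -0.045, -0.6, 0, 0, 0, 0], [0, -0.045, -0.85, 0, 0, 0, 0], [0, -0.045, -0.933, 0, 0, 0, 0], [0, -0.045, -0.933, 0, 0, 0, 0], [0, -0.045, -0.933, 0, 0, 0, 0]]}}

```text
clock: 33.37
eef_pos: [597.7, -367.4, 41.0]
eef_rot: [3.14, 0.001, 1.448]
wrist_force: [0.1, 0.0, 0.7]
finger_gap: 93.7
finger_force: 0.0
```

Call:
{"name": "jog_arm", "arguments": {"series": [[0, 0, 0, 0, 0, 0, 1], [0, 0, 0, 0, 0, 0, 1], [0, 0, 0, 0, 0, 0, 1], [0, 0, 0, 0, 0, 0, 1], [0, 0, 0, 0, 0, 0, 1], [0, 0, 0, 0, 0, 0, 1], [0, 0, 0, 0, 0, 0, 1], [0, 0, 0, 0, 0, 0, 1]]}}

```text
clock: 34.03
eef_pos: [597.1, -367.8, 39.2]
eef_rot: [3.141, 0.0, 1.448]
wrist_force: [1.7, 0.1, 1.0]
finger_gap: 47.4
finger_force: 20.0
```

Call:
{"name": "jog_arm", "arguments": {"series": [[0, 0, 0.3, 0, 0, 0, 1], [0, 0, 0.6, 0, 0, 0, 1], [0, 0, 0.92, 0, 0, 0, 1], [0, 0, 0.92, 0, 0, 0, 1]]}}

```text
clock: 34.37
eef_pos: [599.0, -369.1, 158.1]
eef_rot: [3.132, 0.005, 1.448]
wrist_force: [1.0, -0.8, -0.8]
finger_gap: 47.6
finger_force: 20.0
```

Call:
{"name": "jog_arm", "arguments": {"series": [[-0.197, 0.772, 0.06, 0, 0, 0, 1], [-0.197, 0.772, 0.06, 0, 0, 0, 1], [-0.197, 0.772, 0.06, 0, 0, 0, 1], [-0.197, 0.772, 0.06, 0, 0, 0, 1]]}}

```text
clock: 34.7
eef_pos: [572.9, -272.1, 156.7]
eef_rot: [-3.141, -0.001, 1.45]
wrist_force: [1.1, -0.5, -1.7]
finger_gap: 47.5
finger_force: 20.0
```

Call:
{"name": "jog_arm", "arguments": {"series": [[-0.197, 0.772, 0.06, 0, 0, 0, 1], [-0.197, 0.772, 0.06, 0, 0, 0, 1], [-0.197, 0.772, 0.06, 0, 0, 0, 1], [-0.197, 0.772, 0.06, 0, 0, 0, 1]]}}

```text
clock: 35.03
eef_pos: [549.4, -180.3, 164.0]
eef_rot: [-3.141, -0.0, 1.45]
wrist_force: [0.1, 0.4, -2.9]
finger_gap: 47.2
finger_force: 20.0
```

Call:
{"name": "jog_arm", "arguments": {"series": [[-0.197, 0.772, 0.06, 0, 0, 0, 1], [-0.197, 0.772, 0.06, 0, 0, 0, 1], [-0.197, 0.772, 0.06, 0, 0, 0, 1], [-0.197, 0.772, 0.06, 0, 0, 0, 1]]}}

```text
clock: 35.37
eef_pos: [526.0, -88.3, 171.2]
eef_rot: [3.141, -0.0, 1.45]
wrist_force: [0.3, -0.2, -2.8]
finger_gap: 47.2
finger_force: 20.0
```

Call:
{"name": "jog_arm", "arguments": {"series": [[0.077, 0.65, 0, 0, 0, 0, 1], [0.077, 0.65, 0, 0, 0, 0, 1], [0.077, 0.65, 0, 0, 0, 0, 1], [0.077, 0.65, 0, 0, 0, 0, 1]]}}

```text
clock: 35.7
eef_pos: [535.9, -11.7, 170.6]
eef_rot: [-3.141, 0.0, 1.449]
wrist_force: [0.4, -0.3, -2.7]
finger_gap: 47.2
finger_force: 20.0
```

Call:
{"name": "jog_arm", "arguments": {"series": [[0.077, 0.65, 0, 0, 0, 0, 1], [0.077, 0.65, 0, 0, 0, 0, 1], [0.077, 0.65, 0, 0, 0, 0, 1], [0.077, 0.65, 0, 0, 0, 0, 1], [0.077, 0.65, 0, 0, 0, 0, 1]]}}

```text
clock: 36.12
eef_pos: [544.8, 64.7, 170.7]
eef_rot: [-3.141, 0.001, 1.447]
wrist_force: [0.7, -0.3, -2.7]
finger_gap: 47.2
finger_force: 20.0
```

```bash
python3 - <<'E'
from h import *
c=wrist(); np.save("w6.npy",c,allow_pickle=True); s=manip.read_state();print(s["eef_pos"],s["eef_rot"],s["finger_gap"])
cv2.imwrite("pics/w6.png",cv2.resize(c["frame"][:,:,::-1],None,fx=1.5,fy=1.5,interpolation=cv2.INTER_CUBIC))
E
```

```text
[544.78669609  64.47631603 170.81411284] [-3.14131659e+00  4.40613747e-04  1.44605602e+00] 47.02998055721559
```

View pics/w6.png

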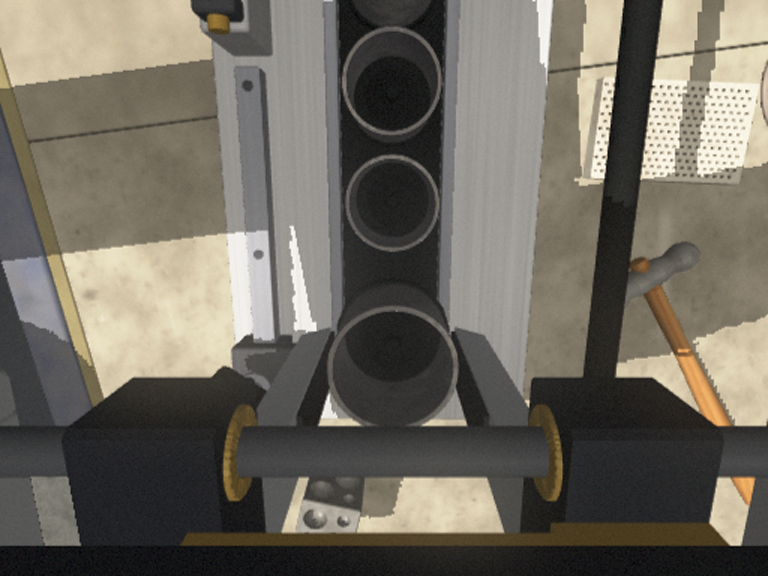

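B sits at (392,203) and C is held at (394,367), 57 mm behind it, with free space before the stop. Lowering C.

Call:
{"name": "jog_arm", "arguments": {"series": [[0, 0.005, -0.2, 0, 0, 0, 1], [0, 0.005, -0.4, 0, 0, 0, 1], [0, 0.005, -0.52, 0, 0, 0, 1], [0, 0.005, -0.6, 0, 0, 0, 1], [0, 0.005, -0.64, 0, 0, 0, 1], [0, 0.005, -0.677, 0, 0, 0, 1], [0, 0.005, -0.677, 0, 0, 0, 1], [0, 0.005, -0.677, 0, 0, 0, 1]]}}

```text
clock: 36.83
eef_pos: [544.9, 66.5, 90.6]
eef_rot: [3.14, -0.0, 1.447]
wrist_force: [0.4, -0.0, -3.1]
finger_gap: 47.5
finger_force: 20.0
```

Call:
{"name": "jog_arm", "arguments": {"series": [[0, 0, 0, 0, 0, 0, 0.25], [0, 0, 0, 0, 0, 0, 0.25], [0, 0, 0, 0, 0, 0, 0.25], [0, 0, 0, 0, 0, 0, 0.25], [0, 0, 0.15, 0, 0, 0, 0.25], [0, 0, 0.35, 0, 0, 0, 0.25], [0, 0, 0.67, 0, 0, 0, 0.45], [0, 0, 0.9, 0, 0, 0, 0.45]]}}

```text
clock: 37.5
eef_pos: [544.6, 66.9, 200.5]
eef_rot: [3.14, -0.0, 1.448]
wrist_force: [0.8, 0.1, 0.9]
finger_gap: 60.4
finger_force: 0.0
```

Call:
{"name": "jog_arm", "arguments": {"series": [[-0.75, -0.7, 0, 0, 0, 0, 0.45], [-0.75, -0.7, 0, 0, 0, 0, 0.45], [-0.75, -0.7, 0, 0, 0, 0, 0.45], [-0.75, -0.7, 0, 0, 0, 0, 0.45], [-0.75, -0.7, 0, 0, 0, 0, 0.45]]}}

```text
clock: 37.92
eef_pos: [454.0, -18.0, 198.6]
eef_rot: [3.14, -0.0, 1.446]
wrist_force: [0.4, -0.8, 0.7]
finger_gap: 51.5
finger_force: 0.0
```

```bash
python3 - <<'E'
from h import *
c=wrist(); np.save("w7.npy",c,allow_pickle=True); s=manip.read_state();print(s["eef_pos"],s["eef_rot"],s["finger_gap"])
cv2.imwrite("pics/w7.png",cv2.resize(c["frame"][:,:,::-1],None,fx=1.5,fy=1.5,interpolation=cv2.INTER_CUBIC))
E
```

```text
[454.73852506 -17.36324669 198.43339031] [ 3.14023423e+00 -1.65294744e-04  1.44661600e+00] 51.7608148744842
```

View pics/w7.png

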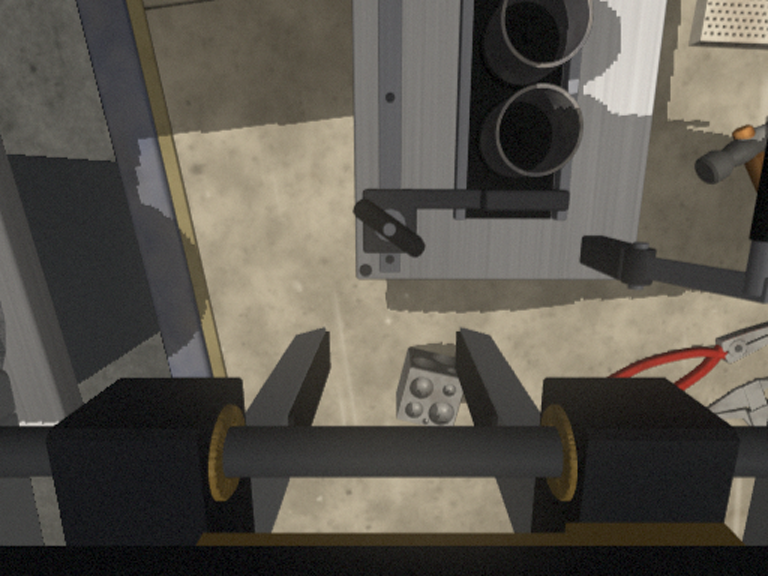

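Four flasks in the channel. The knob is at (389,229), with its wing at about 0.62 rad.

```bash
python3 - <<'E'
from h import *
c=np.load("w7.npy",allow_pickle=True).item()
for u,v,z in [(389,229,114),(358,206,114),(422,252,114),(525,190,94),(531,130,105)]:
    p=ray(c,u/1.5-.2,v/1.5-.2,z); d=p[:2]-[550.5,131.5]; a=.1229
    print(p.round(1),(d@[np.cos(a),-np.sin(a)]).round(1),(d@[np.sin(a),np.cos(a)]).round(1))
E
```

```text
[457.4  23.3 114. ] -79.2 -118.8
[442.2  37.9 114. ] -96.0 -106.2
[474.    8.3 114. ] -60.8 -131.6
[538.6  33.8  94. ] 0.1 -98.4
[540.7  65.9 105. ] -1.7 -66.3
```

Call:
{"name": "jog_arm", "arguments": {"series": [[0.025, 0.34, -0.35, 0, 0, 0.6, 0.45], [0.025, 0.34, -0.35, 0, 0, 0.6, 0.45], [0.025, 0.34, -0.35, 0, 0, 0.6, 0.45], [0.025, 0.34, -0.35, 0, 0, 0.6, 0.45], [0.025, 0.34, -0.35, 0, 0, 0.6, 0.45], [0.025, 0.34, -0.35, 0, 0, 0.6, 0.45], [0.025, 0.34, -0.35, 0, 0, 0.6, 0.45], [0.025, 0.34, -0.35, 0, 0, 0.6, 0.45]]}}

```text
clock: 38.63
eef_pos: [458.3, 24.6, 155.7]
eef_rot: [-3.142, -0.0, 2.399]
wrist_force: [-0.2, -0.2, 0.2]
finger_gap: 51.6
finger_force: 0.0
```

Call:
{"name": "jog_arm", "arguments": {"series": [[0, 0, 0, 0, 0, 0, 0.45], [0, 0, -0.2, 0, 0, 0, 0.45], [0, 0, -0.35, 0, 0, 0, 0.45], [0, 0, -0.45, 0, 0, 0, 0.45], [0, 0, -0.45, 0, 0, 0, 0.45], [0, 0, -0.45, 0, 0, 0, 0.45]]}}

```text
clock: 39.13
eef_pos: [457.7, 24.1, 101.7]
eef_rot: [-3.141, -0.001, 2.389]
wrist_force: [0.6, -0.5, 0.4]
finger_gap: 51.2
finger_force: 0.0
```

Call:
{"name": "jog_arm", "arguments": {"series": [[0, 0, 0, 0, 0, 0, 1], [0, 0, 0, 0, 0, 0, 1], [0, 0, 0, 0, 0, 0, 1], [0, 0, 0, 0, 0, 0, 1], [0, 0, 0, 0, 0, 0, 1], [0, 0, 0, 0, 0, 0, 1], [0, 0, 0, 0, 0, 0, 1], [0, 0, 0, 0, 0, 0, 1]], "grip_force": 40}}

```text
clock: 39.8
eef_pos: [457.4, 23.6, 102.0]
eef_rot: [-3.141, -0.0, 2.39]
wrist_force: [-1.5, -0.1, 1.8]
finger_gap: 10.8
finger_force: 40.0
```

Call:
{"name": "jog_arm", "arguments": {"series": [[0.003, 0.027, 0, 0, 0, 0, 1], [0.007, 0.054, 0, 0, 0, 0, 1], [0.01, 0.081, 0, 0, 0, 0, 1], [0.013, 0.108, 0, 0, 0, 0, 1], [0.017, 0.135, 0, 0, 0, 0, 1], [0.02, 0.162, 0, 0, 0, 0, 1], [0.023, 0.189, 0, 0, 0, 0, 1], [0.0265, 0.215, 0, 0, 0, 0, 1]]}}

```text
clock: 40.47
eef_pos: [460.7, 49.2, 101.9]
eef_rot: [-3.141, 0.001, 2.39]
wrist_force: [-1.8, -8.8, 4.8]
finger_gap: 10.6
finger_force: 40.0
```

Call:
{"name": "jog_arm", "arguments": {"series": [[0.001, 0.009, 0, 0, 0, 0, 1], [0.002, 0.018, 0, 0, 0, 0, 1], [0.003, 0.018, 0, 0, 0, 0, 1]]}}

```text
clock: 40.72
eef_pos: [461.0, 51.4, 101.9]
eef_rot: [-3.141, 0.001, 2.391]
wrist_force: [-3.2, -7.2, 5.6]
finger_gap: 10.7
finger_force: 40.0
```

Call:
{"name": "jog_arm", "arguments": {"series": [[0.001, 0.009, 0, 0, 0, 0, 1], [0.001, 0.009, 0, 0, 0, 0, 1], [0.002, 0.017, 0, 0, 0, 0, 1], [0.002, 0.017, 0, 0, 0, 0, 1]]}}

```text
clock: 41.05
eef_pos: [461.2, 53.3, 101.9]
eef_rot: [-3.141, 0.001, 2.39]
wrist_force: [-3.8, -8.4, 4.5]
finger_gap: 10.7
finger_force: 40.0
```

Call:
{"name": "jog_arm", "arguments": {"series": [[0.001, 0.009, 0, 0, 0, 0, 1], [0.001, 0.009, 0, 0, 0, 0, 1], [0.002, 0.017, 0, 0, 0, 0, 1], [0.002, 0.017, 0, 0, 0, 0, 1]]}}

```text
clock: 41.38
eef_pos: [461.5, 55.4, 101.9]
eef_rot: [-3.141, 0.001, 2.39]
wrist_force: [-2.9, -7.8, 4.4]
finger_gap: 10.6
finger_force: 40.0
```

Call:
{"name": "jog_arm", "arguments": {"series": [[0.001, 0.009, 0, 0, 0, 0, 1], [0.001, 0.009, 0, 0, 0, 0, 1], [0.002, 0.017, 0, 0, 0, 0, 1], [0.002, 0.017, 0, 0, 0, 0, 1]]}}

```text
clock: 41.72
eef_pos: [461.6, 56.6, 101.9]
eef_rot: [-3.139, 0.002, 2.391]
wrist_force: [-4.2, -15.4, 5.6]
finger_gap: 10.9
finger_force: 40.0
```

Call:
{"name": "jog_arm", "arguments": {"series": [[0.001, 0.009, 0, 0, 0, 0, 1], [0.001, 0.009, 0, 0, 0, 0, 1], [0.002, 0.017, 0, 0, 0, 0, 1], [0.002, 0.017, 0, 0, 0, 0, 1]]}}

```text
clock: 42.05
eef_pos: [461.7, 57.5, 101.9]
eef_rot: [-3.137, 0.003, 2.391]
wrist_force: [-5.4, -25.7, 7.3]
finger_gap: 10.4
finger_force: 40.0
```

```bash
python3 - <<'E'
from h import *
c=manip.camera("scene")
a=c["frame"][170:310,120:310,::-1]
cv2.imwrite("pics/s1.png",cv2.resize(a,None,fx=4,fy=4,interpolation=cv2.INTER_CUBIC))
E
```

```text
(no output)
```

View pics/s1.png

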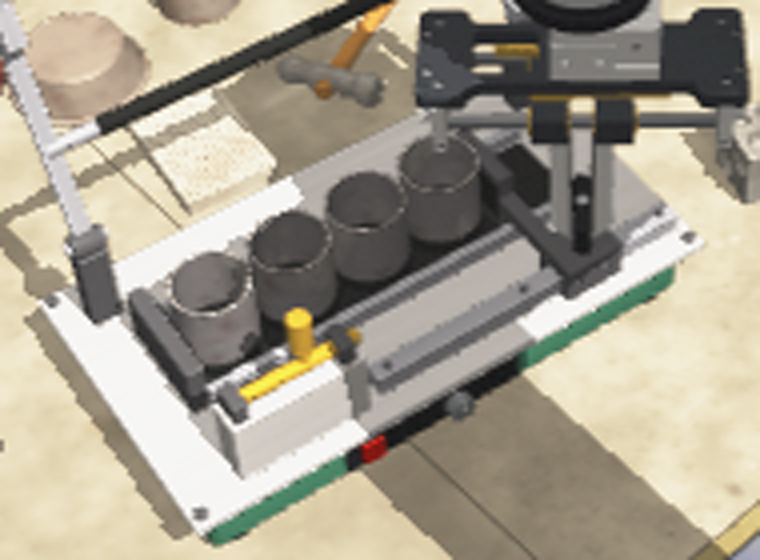

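The wrist force jumped to 25 N: the four flasks stand upright in one tight row against the end stop. Now I'll lock the clamp by turning it clockwise.

Call:
{"name": "jog_arm", "arguments": {"series": [[0, -0.005, 0, 0, 0, -0.06, 1], [0, -0.005, 0, 0, 0, -0.12, 1], [0, -0.005, 0, 0, 0, -0.18, 1], [0, -0.005, 0, 0, 0, -0.24, 1], [0, -0.005, 0, 0, 0, -0.3, 1], [0, -0.005, 0, 0, 0, -0.3, 1]]}}

```text
clock: 42.6
eef_pos: [461.7, 57.3, 101.9]
eef_rot: [-3.139, 0.003, 1.913]
wrist_force: [-5.9, -21.2, 7.0]
finger_gap: 10.6
finger_force: 40.0
```

Call:
{"name": "jog_arm", "arguments": {"series": [[0, 0, 0, 0, 0, -0.06, 1], [0, 0, 0, 0, 0, -0.12, 1], [0, 0, 0, 0, 0, -0.18, 1], [0, 0, 0, 0, 0, -0.24, 1], [0, 0, 0, 0, 0, -0.29, 1], [0, 0, 0, 0, 0, -0.29, 1]]}}

```text
clock: 43.1
eef_pos: [461.7, 57.3, 102.0]
eef_rot: [-3.141, 0.004, 1.459]
wrist_force: [-6.0, -22.0, 8.2]
finger_gap: 10.3
finger_force: 40.0
```

```bash
python3 - <<'E'
from h import *
s=manip.read_state();print(s["eef_pos"],s["eef_rot"],s["moment"],s["wrist_force"])
E
```

```text
[461.68963611  57.31624884 101.989067  ] [-3.14099109  0.00416804  1.45854732] [-4.29827945  1.11625513 -0.04643737] [ -6.02230222 -21.95855708   8.20778755]
```

The clamp knob is back at its locked angle. I'll release it and fetch the open frame's rod.

Call:
{"name": "jog_arm", "arguments": {"series": [[0, 0, 0, 0, 0, 0, 0.45], [0, 0, 0, 0, 0, 0, 0.45], [0, 0, 0, 0, 0, 0, 0.45], [0, 0, 0, 0, 0, 0, 0.45], [0, 0, 0.3, 0, 0, 0, 0.45], [0, 0, 0.6, 0, 0, 0, 0.45], [0, 0, 0.98, 0, 0, 0, 0.45], [0, 0, 0.98, 0, 0, 0, 0.45]]}}

```text
clock: 43.77
eef_pos: [464.0, 59.6, 226.1]
eef_rot: [3.132, -0.002, 1.464]
wrist_force: [0.5, -0.3, 1.9]
finger_gap: 51.4
finger_force: 0.0
```

```bash
python3 - <<'E'
from h import *
c=wrist(); np.save("w8.npy",c,allow_pickle=True); s=manip.read_state();print(s["eef_pos"],s["eef_rot"],s["finger_gap"])
cv2.imwrite("pics/w8.png",cv2.resize(c["frame"][:,:,::-1],None,fx=1.5,fy=1.5,interpolation=cv2.INTER_CUBIC))
E
```

```text
[463.49768367  59.53513724 223.5214675 ] [ 3.13439944e+00 -1.39136205e-03  1.46376909e+00] 51.84905012416371
```

View pics/w8.png

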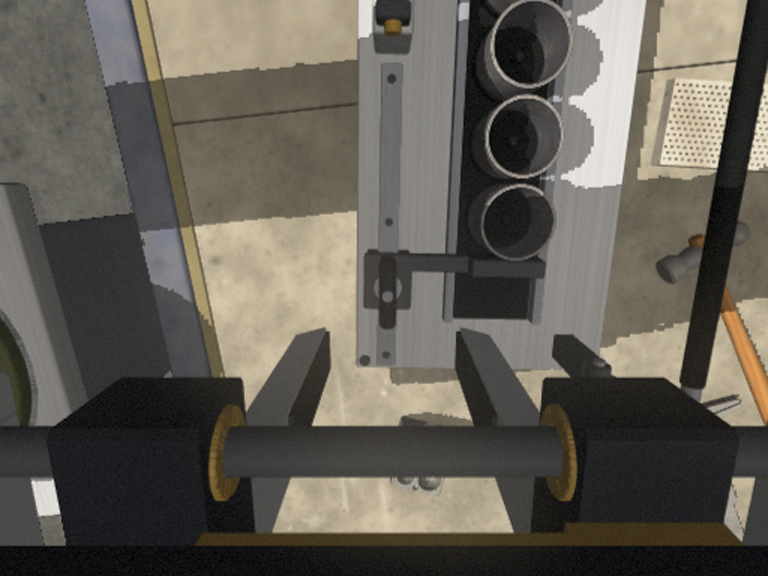

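The wing lies along the channel (locked), and the stop touches the last of the four tightly packed flasks. Next I'll close the frame.

Call:
{"name": "jog_arm", "arguments": {"series": [[0.725, 0.256, 0.15, 0, 0, -0.008, 0.45], [0.725, 0.256, 0.15, 0, 0, -0.008, 0.45], [0.725, 0.256, 0.15, 0, 0, -0.008, 0.45], [0.725, 0.256, 0.15, 0, 0, -0.008, 0.45]]}}

```text
clock: 44.15
eef_pos: [550.4, 90.8, 235.6]
eef_rot: [-3.14, 0.0, 1.452]
wrist_force: [-0.9, -0.4, -0.1]
finger_gap: 51.8
finger_force: 0.0
```

Call:
{"name": "jog_arm", "arguments": {"series": [[0.725, 0.256, 0, 0, 0, 0, 0.45], [0.725, 0.256, 0, 0, 0, 0, 0.45], [0.725, 0.256, 0, 0, 0, 0, 0.45], [0.725, 0.256, 0, 0, 0, 0, 0.45], [0.725, 0.256, 0, 0, 0, 0, 0.45], [0.725, 0.256, 0, 0, 0, 0, 0.45]]}}

```text
clock: 44.65
eef_pos: [634.9, 120.2, 237.3]
eef_rot: [-3.141, 0.0, 1.451]
wrist_force: [0.6, -0.1, 0.9]
finger_gap: 51.7
finger_force: 0.0
```

Call:
{"name": "jog_arm", "arguments": {"series": [[0.012, 0, -0.3, 0, 0, 0, 0.45], [0.012, 0, -0.5, 0, 0, 0, 0.45], [0.012, 0, -0.6, 0, 0, 0, 0.45], [0.012, 0, -0.6, 0, 0, 0, 0.45], [0.012, 0, -0.6, 0, 0, 0, 0.45]]}}

```text
clock: 45.07
eef_pos: [637.3, 120.4, 166.7]
eef_rot: [3.141, -0.0, 1.451]
wrist_force: [0.0, 0.2, 1.0]
finger_gap: 51.5
finger_force: 0.0
```

Call:
{"name": "jog_arm", "arguments": {"series": [[0, 0, 0, 0, 0, 0, 1], [0, 0, 0, 0, 0, 0, 1], [0, 0, 0, 0, 0, 0, 1], [0, 0, 0, 0, 0, 0, 1], [0, 0, 0, 0, 0, 0, 1], [0, 0, 0, 0, 0, 0, 1], [0, 0, 0, 0, 0, 0, 1], [0, 0, 0, 0, 0, 0, 1]], "grip_force": 15}}

```text
clock: 45.73
eef_pos: [636.3, 120.7, 165.5]
eef_rot: [-3.139, 0.0, 1.451]
wrist_force: [-10.5, 0.0, 5.2]
finger_gap: 11.2
finger_force: 15.0
```

Gripped. Swinging it closed along the arc.

Call:
{"name": "jog_arm", "arguments": {"series": [[-0.046, 0.006, 0.018, 0, 0, 0, 1], [-0.118, 0.015, 0.037, 0, 0, 0, 1], [-0.18, 0.022, 0.044, 0, 0, 0, 1], [-0.242, 0.03, 0.043, 0, 0, 0, 1], [-0.303, 0.038, 0.036, 0, 0, 0, 1], [-0.363, 0.045, 0.019, 0, 0, 0, 1], [-0.421, 0.052, -0.004, 0, 0, 0, 1], [-0.475, 0.059, -0.034, 0, 0, 0, 1]]}}

```text
clock: 46.4
eef_pos: [579.5, 127.8, 160.9]
eef_rot: [-3.141, 0.0, 1.451]
wrist_force: [2.0, 1.5, -0.0]
finger_gap: 11.4
finger_force: 15.0
```

Call:
{"name": "jog_arm", "arguments": {"series": [[-0.05, 0.006, -0.037, 0, 0, 0, 1], [-0.095, 0.012, -0.08, 0, 0, 0, 1], [-0.134, 0.016, -0.128, 0, 0, 0, 1], [-0.168, 0.021, -0.181, 0, 0, 0, 1], [-0.193, 0.024, -0.238, 0, 0, 0, 1], [-0.212, 0.026, -0.298, 0, 0, 0, 1], [-0.224, 0.028, -0.359, 0, 0, 0, 1], [-0.224, 0.028, -0.359, 0, 0, 0, 1]]}}

```text
clock: 47.07
eef_pos: [552.5, 131.1, 116.2]
eef_rot: [-3.139, 0.001, 1.451]
wrist_force: [-3.7, 3.2, -2.2]
finger_gap: 11.4
finger_force: 15.0
```

Call:
{"name": "jog_arm", "arguments": {"series": [[0, 0, 0, 0, 0, 0, 0.6], [0, 0, 0, 0, 0, 0, 0.6], [0, 0, 0, 0, 0, 0, 0.6], [0, 0, 0, 0, 0, 0, 0.6], [0, 0, 0.15, 0, 0, 0, 0.6], [0, 0, 0.3, 0, 0, 0, 0.6], [0, 0, 0.3, 0, 0, 0, 1], [0, 0, 0.3, 0, 0, 0, 1]]}}

```text
clock: 47.73
eef_pos: [554.0, 131.0, 154.9]
eef_rot: [3.14, -0.0, 1.451]
wrist_force: [0.6, -0.0, -1.2]
finger_gap: 27.4
finger_force: 0.0
```

Call:
{"name": "jog_arm", "arguments": {"series": [[0, 0, 0, 0, 0, 0, 1], [0, 0, 0, 0, 0, 0, 1], [0, 0, 0, 0, 0, 0, 1], [0, 0, 0, 0, 0, 0, 1], [0, 0, 0, 0, 0, 0, 1]]}}

```text
clock: 48.15
eef_pos: [553.4, 131.0, 153.9]
eef_rot: [-3.141, 0.0, 1.451]
wrist_force: [0.2, 0.1, 0.3]
finger_gap: 0.5
finger_force: 0.0
```

Call:
{"name": "jog_arm", "arguments": {"series": [[0, 0, -0.06, 0, 0, 0, 1], [0, 0, -0.12, 0, 0, 0, 1], [0, 0, -0.16, 0, 0, 0, 1], [0, 0, -0.19, 0, 0, 0, 1], [0, 0, -0.205, 0, 0, 0, 1], [0, 0, -0.205, 0, 0, 0, 1]]}}

```text
clock: 48.65
eef_pos: [553.4, 131.0, 129.1]
eef_rot: [-3.141, 0.0, 1.451]
wrist_force: [-0.1, 0.6, -0.4]
finger_gap: 0.6
finger_force: 0.0
```

Call:
{"name": "jog_arm", "arguments": {"series": [[0, 0, -0.01, 0, 0, 0, 1], [0, 0, -0.02, 0, 0, 0, 1], [0, 0, -0.03, 0, 0, 0, 1], [0, 0, -0.03, 0, 0, 0, 1]]}}

```text
clock: 48.98
eef_pos: [553.8, 131.1, 127.5]
eef_rot: [3.14, -0.0, 1.451]
wrist_force: [-4.8, -2.2, 10.7]
finger_gap: 0.6
finger_force: 5.8
```

The rod is fully down: contact at 119.5 mm with 10 N. Last, the bolt.

Call:
{"name": "jog_arm", "arguments": {"series": [[0, 0, 0.25, 0, 0, 0, 0.45], [0, 0, 0.55, 0, 0, 0, 0.45], [0, 0, 0.55, 0, 0, 0, 0.45], [0, 0, 0.55, 0, 0, 0, 0.45]]}}

```text
clock: 49.32
eef_pos: [554.3, 131.2, 194.0]
eef_rot: [3.138, -0.001, 1.451]
wrist_force: [0.3, -0.3, -0.3]
finger_gap: 23.5
finger_force: 0.0
```

Call:
{"name": "jog_arm", "arguments": {"series": [[-0.56, 0.915, 0, 0, 0, 0, 0.45], [-0.56, 0.915, 0, 0, 0, 0, 0.45], [-0.56, 0.915, 0, 0, 0, 0, 0.45], [-0.56, 0.915, 0, 0, 0, 0, 0.45], [-0.56, 0.915, 0, 0, 0, 0, 0.45], [-0.56, 0.915, 0, 0, 0, 0, 0.45]]}}

```text
clock: 49.82
eef_pos: [486.3, 240.6, 191.3]
eef_rot: [-3.141, 0.001, 1.451]
wrist_force: [-0.5, -0.5, -0.3]
finger_gap: 51.8
finger_force: 0.0
```

```bash
python3 - <<'E'
from h import *
c=wrist(); np.save("w9.npy",c,allow_pickle=True); s=manip.read_state();print(s["eef_pos"],s["eef_rot"],s["finger_gap"])
cv2.imwrite("pics/w9.png",cv2.resize(c["frame"][:,:,::-1],None,fx=1.5,fy=1.5,interpolation=cv2.INTER_CUBIC))
E
```

```text
[486.64876755 240.04234187 191.43849962] [-3.14093295e+00  5.80316953e-04  1.45030528e+00] 51.74044472775332
```

View pics/w9.png

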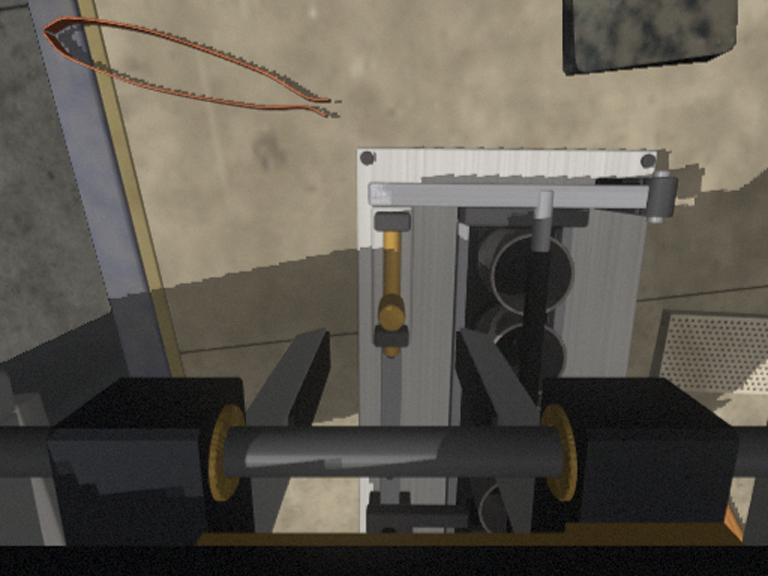

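The frame is down over the flasks, with the drawn bolt's knob at (391,315) lined up between the fingers.

Call:
{"name": "jog_arm", "arguments": {"series": [[0, 0.005, -0.2, 0, 0, 0, 0.45], [0, 0.005, -0.4, 0, 0, 0, 0.45], [0, 0.005, -0.545, 0, 0, 0, 0.45], [0, 0.005, -0.545, 0, 0, 0, 0.45], [0, 0.005, -0.545, 0, 0, 0, 0.45]]}}

```text
clock: 50.28
eef_pos: [486.7, 240.4, 126.3]
eef_rot: [-3.14, 0.001, 1.449]
wrist_force: [-1.4, 0.2, 0.7]
finger_gap: 51.7
finger_force: 0.0
```

Call:
{"name": "jog_arm", "arguments": {"series": [[0, 0, 0, 0, 0, 0, 1], [0, 0, 0, 0, 0, 0, 1], [0, 0, 0, 0, 0, 0, 1], [0, 0, 0, 0, 0, 0, 1], [0, 0, 0, 0, 0, 0, 1], [0, 0, 0, 0, 0, 0, 1], [0, 0, 0, 0, 0, 0, 1], [0, 0, 0, 0, 0, 0, 1]], "grip_force": 25}}

```text
clock: 50.95
eef_pos: [485.7, 241.6, 126.9]
eef_rot: [-3.14, 0.0, 1.451]
wrist_force: [-6.4, 0.4, 5.0]
finger_gap: 13.4
finger_force: 25.0
```

Call:
{"name": "jog_arm", "arguments": {"series": [[0.004, 0.03, 0, 0, 0, 0, 1], [0.008, 0.065, 0, 0, 0, 0, 1], [0.012, 0.1, 0, 0, 0, 0, 1], [0.016, 0.135, 0, 0, 0, 0, 1], [0.02, 0.17, 0, 0, 0, 0, 1], [0.025, 0.205, 0, 0, 0, 0, 1], [0.029, 0.235, 0, 0, 0, 0, 1], [0.029, 0.235, 0, 0, 0, 0, 1]]}}

```text
clock: 51.62
eef_pos: [489.4, 270.3, 126.9]
eef_rot: [-3.141, -0.0, 1.451]
wrist_force: [-5.5, 2.6, 5.2]
finger_gap: 13.3
finger_force: 25.0
```

Call:
{"name": "jog_arm", "arguments": {"series": [[0.001, 0.01, 0, 0, 0, 0, 1], [0.002, 0.02, 0, 0, 0, 0, 1], [0.003, 0.028, 0, 0, 0, 0, 1], [0.003, 0.028, 0, 0, 0, 0, 1], [0.003, 0.028, 0, 0, 0, 0, 1]]}}

```text
clock: 52.03
eef_pos: [489.6, 271.7, 126.9]
eef_rot: [-3.14, 0.003, 1.451]
wrist_force: [-7.4, -9.9, 10.1]
finger_gap: 13.2
finger_force: 25.0
```

Call:
{"name": "jog_arm", "arguments": {"series": [[0.001, 0.01, 0, 0, 0, 0, 1], [0.001, 0.012, 0, 0, 0, 0, 1], [0.001, 0.012, 0, 0, 0, 0, 1]]}}

```text
clock: 52.28
eef_pos: [489.6, 271.9, 126.9]
eef_rot: [-3.139, 0.005, 1.451]
wrist_force: [-8.4, -20.6, 12.1]
finger_gap: 13.6
finger_force: 25.0
```

Call:
{"name": "jog_arm", "arguments": {"series": [[0, -0.012, 0, 0, 0, 0, 0.45], [0, -0.012, 0, 0, 0, 0, 0.45], [0, -0.012, 0, 0, 0, 0, 0.45], [0, -0.012, 0, 0, 0, 0, 0.45], [0, -0.012, 0.3, 0, 0, 0, 0.45], [0, -0.012, 0.6, 0, 0, 0, 0.45], [0, -0.012, 0.9, 0, 0, 0, 0.45], [0, -0.012, 0.9, 0, 0, 0, 0.45]]}}

```text
clock: 52.95
eef_pos: [492.1, 274.0, 241.9]
eef_rot: [3.133, -0.006, 1.451]
wrist_force: [-0.2, 0.1, 0.5]
finger_gap: 51.7
finger_force: 0.0
```

Call:
{"name": "jog_arm", "arguments": {"series": [[-0.5, -0.9, 0.4, 0, 0, 0, 0.45], [-0.5, -0.9, 0.4, 0, 0, 0, 0.45], [-0.5, -0.9, 0.4, 0, 0, 0, 0.45], [-0.5, -0.9, 0.4, 0, 0, 0, 0.45], [-0.5, -0.9, 0.4, 0, 0, 0, 0.45]]}}

```text
clock: 53.37
eef_pos: [430.2, 163.9, 284.2]
eef_rot: [3.139, -0.001, 1.449]
wrist_force: [0.8, -0.3, -0.8]
finger_gap: 51.7
finger_force: 0.0
```

```bash
python3 - <<'E'
from h import *
c=wrist(); np.save("wA.npy",c,allow_pickle=True); s=manip.read_state();print(s["eef_pos"],s["clock"])
cv2.imwrite("pics/wA.png",cv2.resize(c["frame"][:,:,::-1],None,fx=1.5,fy=1.5,interpolation=cv2.INTER_CUBIC))
E
```

```text
[430.50370489 164.87973074 283.11348835] 53.4167
```

View pics/wA.png

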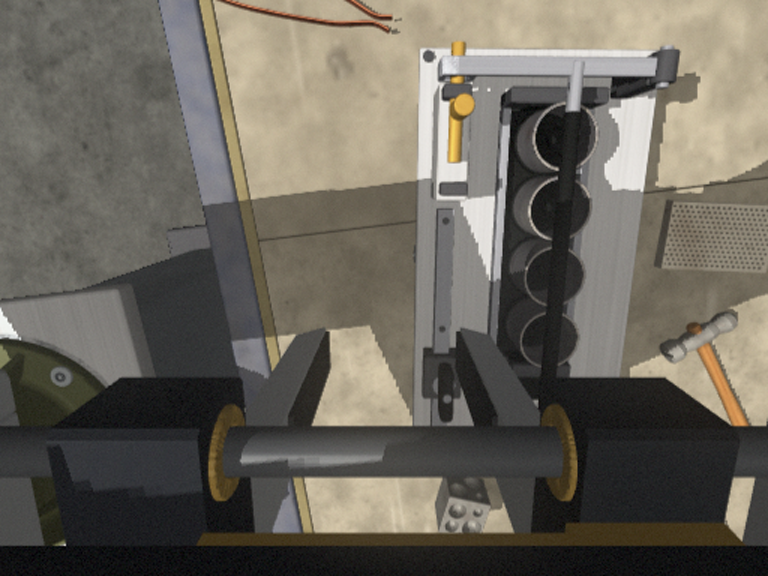

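The bolt is through the keeper, its tip showing past the arm at (458,45). The frame is down over four tightly packed flasks and the knob is locked. Handing in.

```bash
python3 -c "
from cell import manip
print(manip.sign_off())"
```

```text
the job is handed in; nothing more can be done
None
```

I handed the job in at about 53 s: all four flasks stand upright in one tight row against the end stop, the clamp is locked, the frame is fully down, and the bolt is home through its keeper; the jar and the doming block were not touched.

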